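Roll the prop canister onto its stage mark under the light bar

TASK

Roll the lying metal canister along the table, with the fingertips on its top, until it lies centred between the four tape corners under the low light bar, square with them, and leave it there at rest. Roll it slowly, do not lift it or push it from its lower half, do not strike the light bar, and leave the other props where they are.

Things in the scene. Friction and masses are not known exactly. Their poses are not given: they have to be found in the camera images.
- canister_center (a point): The canister: a smooth closed metal cylinder, diameter 80 mm, length 120 mm, about 0.45 kg, lying on its side. Point: on its axis, half-way along, 40 mm above the table. y axis along the cylinder; x, z turn as it rolls. Starts 90 to 150 mm short of the mark, square within 3 degrees, within 8 mm sideways. Pressed lightly on top it rolls without slip, half as far as the fingertips; stops when let go slowly.
- mark (a point): Centre of the stage mark, at table height: four flat L-shaped corners of pale tape around a clear space of 104 mm (x) by 164 mm (y). Its x axis is the way the canister rolls, to the robot's left give or take 13 degrees; its y axis points roughly to the robot and is where the canister's axis should lie; z is up.
- light_bar: Fixed light bar, origin and axes as the mark. Black bar over the mark along y: 30 mm wide in x, from y = -235 to +110 mm, underside 140 mm and top 185 mm above the table (a screw on the post to 199 mm). One post 18 mm thick with a 90 mm foot at y = -220 mm (far side). Only 60 mm free above the canister: near the mark the tool must lean, fingertips forward (+x) under the bar, its body back.
- cup_a: bystander: an open steel cup standing upright, 70 mm across, 85 mm high, beside the rolling way, on the robot's side; origin at its underside
- cup_b: bystander: an open steel cup standing upright, 70 mm across, 85 mm high, beside the rolling way, on the far side; origin at its underside
- coin_stack: bystander: a stack of brass coins, a disc 38 mm across and 26 mm high, beside the mark on the far side; origin at its underside
- card_box: bystander: a pale paper box of cards lying flat, 64 x 92 x 19 mm, 10 to 14 cm beyond the mark; origin at its underside
- bell: bystander: a brass hand bell standing upright, 72 mm across, 100 mm high, beyond the mark on the far side; origin at its underside
- spoon_a: bystander: a steel spoon lying flat, 165 mm long, beyond the mark on the robot's side; origin at its underside
- spoon_b: bystander: a steel spoon lying flat across the way, 165 mm long, behind the canister's start; origin at its underside
Not all that is in view belongs to the job. Leave any orange look-alike of the part that bears canister_center alone.

How it is judged (in metres and radians):
On the way:
1. the canister has been rolled through about a fifth of a turn or more (angle between canister_center's own z axis and vertical above 1.2 rad), for 0.05 s.
At the end, for the whole second after the job is handed in: the canister lies on the table with its centre within 12 mm of the mark's centre along the rolling way and 22 mm sideways, its axis within 10 degrees of the mark's y axis, at rest (x of canister_center in the frame of mark between -0.012 and 0.012 m and y of canister_center in the frame of mark between -0.022 and 0.022 m and angle between the y axis of canister_center and the y axis of mark, either way round below 0.17 rad and height (world z) of canister_center below 0.046 m and linear speed of canister below 0.01 m/s); the robot touches nothing.
It fails at once if the canister is lifted off the table by more than 10 mm (height (world z) of canister_center above 0.05 m).
It fails at once if the canister runs faster than 0.3 m/s (linear speed of canister above 0.3 m/s).
It fails at once if the canister is pushed or gripped by its lower half (fingers touch it while the grasp point is below 52 mm) (contact force between the fingers and canister above 0.5 N and height (world z) of the grasp point below 0.052 m).
It fails at once if the robot strikes the light bar with more than 10 N (contact force between any of the fingers, the arm and light_bar above 10 N).
It fails at once if a bystander is moved more than 20 mm (distance of any of cup_a, cup_b, coin_stack, card_box, bell, spoon_a, spoon_b from where it was at the start of the episode above 0.02 m).
It also fails if it takes over 72 s, if anything falls off the work surface, if the arm or the gripper's body presses on something with over 40 N, if the wrist force passes 120 N, or if a joint passes its speed limit or range.

ROBOT

A 6-joint arm with a two-finger parallel gripper is mounted at the origin on the work surface. World frame = base frame: x ahead of the robot, y to its left, z up, the work surface at z = 0. Lengths are in mm, angles in rad, forces in N, time in s.
With the tool pointing down it reaches from about 350 to 875 mm from the base axis. Payload 4.2 kg.
Tool frame: the origin (TCP) lies at the very end of the fingers, on their centre line; the grasp point (between the pads) lies 19 mm behind it (arm.tcp_to_grasp is the x of the grasp point in the tool frame, in mm); x points along the fingers, z is the direction in which the jaws open and shut, and the axes are right-handed (so a half turn about x gives the same grasp; the last joint's range is limited). The gripper opens to 85 mm and grips with 20 to 120 N. Pads are 22 mm wide; open, the fingers measure 114 mm over their backs; the gripper's body (76 mm by 85 mm) begins 54 mm behind the grasp point. The pads swing forward as they close: fully open they stand 13 mm farther back than shut.
Start: joints at [-0.961, 0.385, 0.008, 0, -1.194, -0.259], TCP at [214.795, -586.909, 196.112] pointing down, gripper open.
Joint ranges: [-3.14, 3.14], [-1.21, 2.06], [-1.07, 1.41], [-3.16, 2.05], [-2.99, -0.16], [-3.1, 3.1]. Speed limits (rad/s): [2.79, 2.79, 3.14, 3.14, 3.14, 3.14].

INTERFACE

Orientations are given as a unit quaternion [x, y, z, w].
In Python, from bench import status, get_image, job, arm gives the robot as it stands.
- The arm moves only by the tool apply_moves, never from a script. Its argument "targets" is text: rows parted by semicolons, each of 5 numbers parted by spaces: the shift along the tool's x, y, z in mm, then the turn about the tool's x in degrees, then the gripper's target within -1 to 1 (shut at 1, half-way at 0, fully open at -1). In form: dx dy dz spin hand; .... A call has 1 to 10 rows; each row is the pose to reach, as a shift and turn from the pose commanded when the call began, along the tool's axes at that moment; what a row does not reach only later rows make up. A row lasts 1/12 s, in which the tool goes at most 41.7 mm and 7.16 degrees, less where a joint would pass 70% of its speed; a pose out of reach is approached as far as the arm can. A call with a gripper value outside its range is refused whole. The fingers move at their own pace and stop on an object; the grip force is fixed at half the most. Time passes only in rows, so rows that repeat a pose let the fingers close. It gives the time, the measured TCP pose, the force and the opening at its end, in the units of the state.
- status.read_state(): the state, without advancing time (a new reading comes with each control period).
- get_image(name): name is "side" or "top" or "wrist"; returns a dict with "img" (480x640x3 uint8, red, green, blue), "mtx" (3x3 intrinsics, pixels), "world_from_camera" (4x4, takes a point from camera to world coordinates). Camera axes: x right, y down, z forward; pixel columns grow to the right and rows downward; lengths in mm; the calibration is good to about 2 mm. The wrist camera is an equidistant fisheye: a pixel r from the principal point sees the ray r / f radians off the axis. A picture is of the moment at which its call begins. There is no depth.
- job.job_done(): hands the job in, once; it reports no verdict.
The state is a dict: "clock": time; "joints": joint angles; "joint_vel": joint speeds; "joint_efforts": joint torques, N m; "position": TCP position; "ee_rot": TCP orientation; "contact_force": force on the tool from outside, world axes, zero at the start; "wrist_torque": the same for the moment, N m; "gripper_width": finger opening in mm.
Only numpy, scipy, OpenCV 4.12 (cv2) and the standard library are available. Lean on these libraries where they do the work, as an engineer would, in place of code of your own. Each camera call takes 0.05 s, during which the arm holds its last target.

## Working session

There is one attempt and no reset: what is moved stays moved. The work goes in short steps, Python scripts to look and compute and a tool call to move; the robot and the scene stay as the last step left them, time stands still between calls to the robot, and variables do not carry over. Pictures are saved under pics/ and viewed, and the job is handed in when it is done.

Besides the shell and the picture viewer there is one more tool, called after ">>>" as name(argument=value, ...), one argument or row to a line, values as JSON. apply_moves: Moves the arm, as the interface text tells. Its arguments: {"type":"object","properties":{"targets":{"type":"string"}},"required":["targets"]}

```bash
ls; mkdir -p pics; python3 - <<'E'
from bench import status,get_image,arm
import cv2,numpy as np
print(status.read_state()); print([a for a in dir(arm) if a[0]!='_'])
for n in ["side","top","wrist"]:
    d=get_image(n); cv2.imwrite(f"pics/{n}0.png",d["img"][:,:,::-1]); print(n,d["mtx"].tolist(),np.round(d["world_from_camera"],3).tolist())
E
```

```text
pics
{'clock': 0.0, 'joints': array([-9.61386800e-01,  3.85530061e-01,  6.61453612e-03, -5.08399706e-04,
       -1.19396033e+00, -2.58591643e-01]), 'joint_vel': array([-0.00039622, -0.00015249,  0.00132688, -0.00130561,  0.00014175,
       -0.00031098]), 'joint_efforts': array([ 5.73446596e-04, -3.92289233e+01,  1.88404083e+01,  4.18617189e+00,
       -4.57664268e-03, -9.93366882e-06]), 'position': array([ 214.57941965, -586.31115057,  195.03182301]), 'ee_rot': array([-0.57891192,  0.40471642,  0.58017751,  0.40553627]), 'contact_force': array([-0.27137741,  0.60718194, -0.09016477]), 'wrist_torque': array([-0.02515188,  0.02360381, -0.02122211]), 'gripper_width': 85.27372917466394}
['IKError', 'tcp_to_grasp']
side [[524.6320506248892, 0.0, 321.4154542026673], [0.0, 524.6320506248892, 244.45252280760954], [0.0, 0.0, 1.0]] [[-0.993, -0.082, 0.084, 485.483], [-0.118, 0.701, -0.703, 676.549], [-0.001, -0.709, -0.706, 734.048], [0.0, 0.0, 0.0, 1.0]]
top [[518.3291845658362, 0.0, 317.9214622439665], [0.0, 518.3291845658362, 244.6379795369088], [0.0, 0.0, 1.0]] [[0.005, -0.993, 0.12, 432.118], [-1.0, -0.003, 0.02, -6.868], [-0.019, -0.121, -0.993, 1054.082], [0.0, 0.0, 0.0, 1.0]]
wrist [[371.64829954431775, 0.0, 315.50926964262527], [0.0, 371.64829954431775, 238.89740045352195], [0.0, 0.0, 1.0]] [[-0.344, 0.9, 0.268, 146.221], [0.939, 0.329, 0.1, -610.18], [0.002, 0.286, -0.958, 372.275], [0.0, 0.0, 0.0, 1.0]]
```

View pics/top0.png

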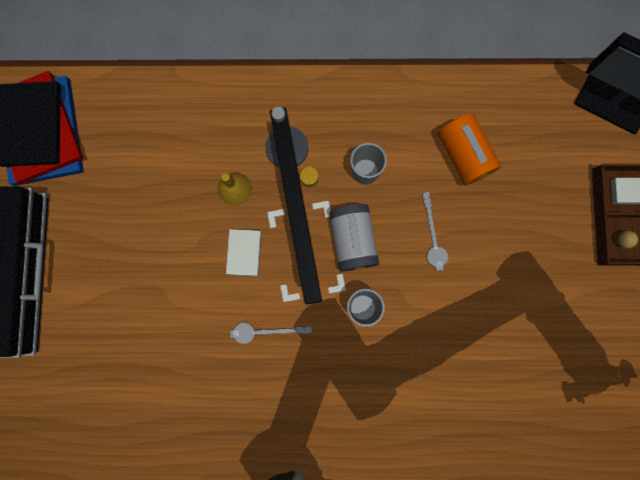

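View pics/side0.png

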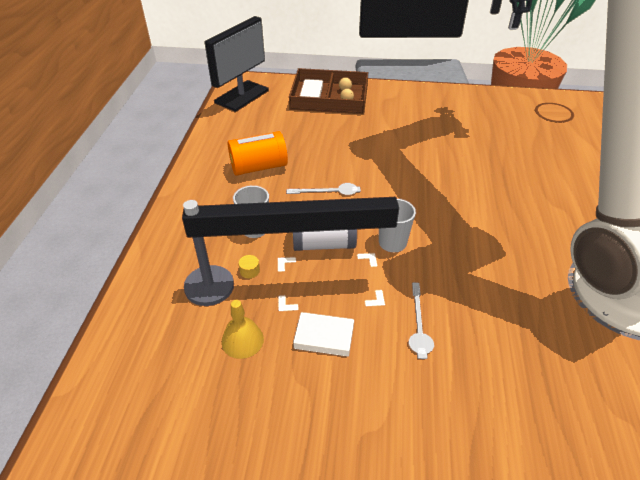

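View pics/wrist0.png

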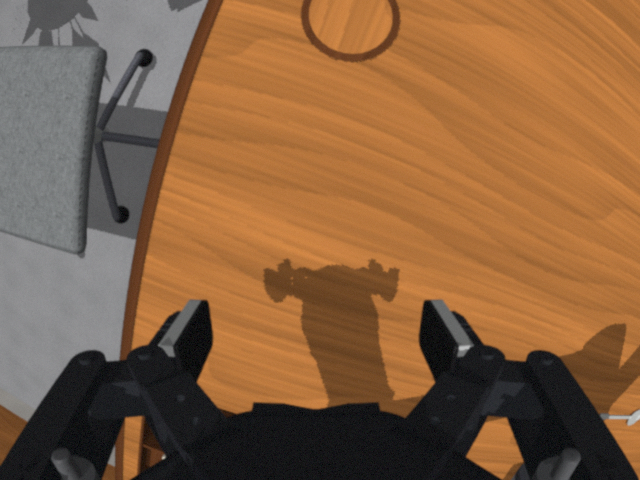

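Candidates for the canister in the top view: the grey metal cylinder at (355,237), the orange look-alike at (470,148), and the cups at (368,163) and (366,308). I choose the grey one with dark end bands, lying short of the tape corners. Next is a close crop and measuring.

```bash
cat > h.py <<'E'
import numpy as np,cv2
from bench import get_image,status
def ray(d,px,z):
    K=np.array(d["mtx"]);T=np.array(d["world_from_camera"])
    r=T[:3,:3]@np.linalg.solve(K,[px[0],px[1],1.]);o=T[:3,3]
    return o+r*(z-o[2])/r[2]
def proj(d,p):
    K=np.array(d["mtx"]);T=np.array(d["world_from_camera"])
    c=T[:3,:3].T@(np.array(p,float)-T[:3,3]);u=K@c
    return u[:2]/u[2]
E
python3 - <<'E'
from h import *
for n,(x0,y0,x1,y1) in {"top":(250,190,400,310),"side":(260,190,420,330)}.items():
    d=get_image(n);im=d["img"]
    cv2.imwrite(f"pics/{n}c.png",cv2.resize(im[y0:y1,x0:x1,::-1],None,fx=4.2,fy=4.2,interpolation=cv2.INTER_CUBIC))
    m=((im.min(2)>150)&(im.max(2).astype(int)-im.min(2)<60)).astype(np.uint8)
    nn,l,s,c=cv2.connectedComponentsWithStats(m)
    for i in range(1,nn):
        if s[i,4]>15 and x0-40<c[i][0]<x1 and y0-10<c[i][1]<y1: print(n,s[i],np.round(c[i],1),np.round(ray(d,c[i],0),1))
E
```

```text
top [313 201  16  16 102] [321.4 205.5] [641.7   7.    0. ]
top [268 210  15  18 128] [273.5 216.5] [618.4 105.9   0. ]
top [ 227  230   33   45 1340] [242.8 252. ] [544.4 167.8   0. ]
top [329 274  15  19 127] [337.3 284.8] [478.2 -26.    0. ]
top [281 285  18  16 141] [287.9 294.3] [458.5  74.3   0. ]
side [287 183  74  12 346] [331.1 189.1] [ 572.5 -230.3    0. ]
side [233 186  36  18 102] [249.7 192.5] [ 749.3 -197.6    0. ]
side [397 199  19  24  84] [407.2 211.4] [ 404.6 -174.8    0. ]
side [302 230  46  15 562] [324.8 236.9] [569.1 -77.4   0. ]
side [357 253  20  14 132] [368.5 258.2] [478.5 -28.5   0. ]
side [278 258  18  13 132] [283.8 262.5] [639.2   2.    0. ]
side [365 290  20  16 175] [376.1 299.3] [459.5  71.9  -0. ]
side [279 296  19  15 164] [285.7 304.7] [618.4 103.    0. ]
```

View pics/topc.png

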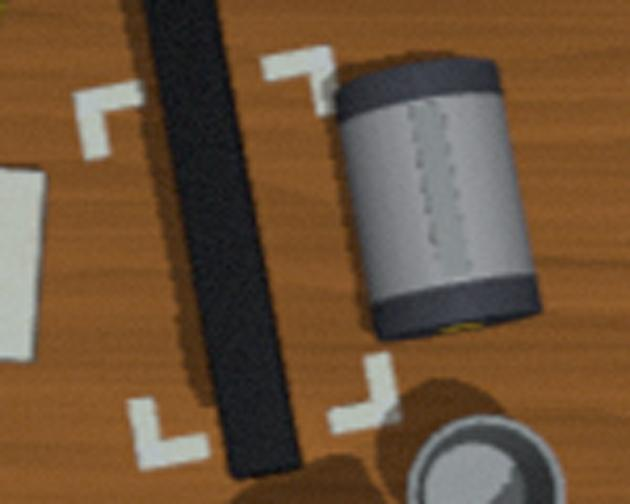

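View pics/sidec.png

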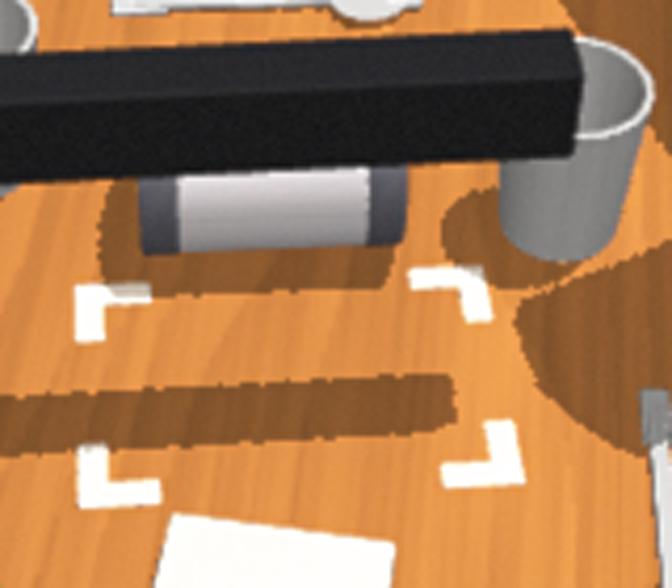

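```bash
cat >> h.py <<'E'
M=np.array([549.,39.]);ym=np.array([-.981,-.193]);xm=np.array([-.193,.981])
def tomark(p): p=np.asarray(p)[:2]-M; return np.round([p@xm,p@ym],1)
E
python3 - <<'E'
from h import *
d=get_image("top")
P=[ray(d,(250+a/4.2,190+b/4.2),40) for a,b in [(338,97),(497,66),(378,337),(541,310)]]
for p in P: print(np.round(p,1),tomark(p))
c=sum(P)/4;print(c,tomark(c)); print(np.linalg.norm(P[0]-P[2]),np.linalg.norm(P[0]-P[1]))
for nm,px,z in [("cupa",(366,302),85),("cupb",(368,157),85),("coin",(309,176),26),("bell",(225,178),100),("barend",(313,300),185),("barfar",(279,115),185)]: 
    p=ray(d,px,z);print(nm,np.round(p),tomark(p))
print(tomark([214.6,-586]))
E
```

```text
[618.4 -11.5  40. ] [-63.  -58.3]
[633.4 -86.6  40. ] [-139.5  -58.5]
[504.9 -30.4  40. ] [-59.6  56.7]
[ 517.8 -106.4   40. ] [-136.6   58.7]
[568.59166922 -58.74242918  40.        ] [-99.7  -0.4]
115.06817257866372 76.59726677909157
cupa [443. -78.  85.] [-93.9 126.7]
cupb [720. -83.  85.] [-152.7 -143.7]
coin [697.  32.  26.] [ -35.3 -144.2]
bell [674. 188. 100.] [ 122.2 -151.8]
barend [445.  18. 185.] [ -0.5 106.5]
barfar [765.  79. 185.] [  -2.2 -220. ]
[-548.6  448.7]
```

```bash
cat >> h.py <<'E'
from scipy.spatial.transform import Rotation as R
def rel(mx,my,z,jaw=101.1):
    s=status.read_state();p=np.array(s["position"]);Rm=R.from_quat(s["ee_rot"]).as_matrix()
    w=M+mx*xm+my*ym; t=np.array([w[0],w[1],z])
    a=np.degrees(np.arctan2(Rm[1,2],Rm[0,2]))
    print("now mark",tomark(p),"z",round(p[2],1),"jaw",round(a,2),"xaxis",np.round(Rm[:,0],3),"F",np.round(s["contact_force"],1),"t",round(s["clock"],2),"w",round(s["gripper_width"],1))
    print("rel",np.round(Rm.T@(t-p),1),"spin",round(a-jaw,2))
E
python3 -c "
from h import *
rel(-170,0,150)"
```

```text
now mark [-549.3  448.7] z 195.7 jaw 110.1 xaxis [-0.     0.001 -1.   ] F [ 0.8  0.5 -0.3] t 0.3 w 85.2
rel [  45.9 -502.4  304.9] spin 9.0
```

>>> apply_moves(
  targets="0 -35 21 2 -1; 0 -70 42 4 -1; 0 -105 63 6 -1; 0 -140 84 8 -1; 0 -175 105 9 -1; 0 -210 126 9 -1; 0 -245 147 9 -1; 0 -280 168 9 -1; 0 -315 189 9 -1; 0 -345 208 9 -1",
)

```text
clock: 1.13
position: [468.6, -270.9, 196.4]
ee_rot: [0.546, -0.449, -0.546, -0.449]
contact_force: [-0.3, -0.5, -0.3]
gripper_width: 85.1
```

```bash
python3 -c "
from h import *
rel(-170,0,150)"
```

```text
now mark [-288.5  138.7] z 196.4 jaw 101.15 xaxis [ 0.001 -0.    -1.   ] F [-0.3 -0.5 -0.3] t 1.13 w 85.1
rel [  46.4 -138.7  118.6] spin 0.05
```

>>> apply_moves(
  targets="0 -30 26 0 -1; 0 -60 52 0 -1; 5 -90 78 0 -1; 15 -120 102 0 -1; 30 -139 118 0 -1; 46 -139 118 0 -1; 46 -139 118 0 -1",
)

```text
clock: 1.72
position: [579.4, -128.6, 146.2]
ee_rot: [-0.544, 0.45, 0.549, 0.447]
contact_force: [0.4, -0.8, 0.0]
gripper_width: 85.4
```

```bash
python3 - <<'E'
from h import *
rel(-170,0,110)
for n in ["side","top","wrist"]:
    d=get_image(n); cv2.imwrite(f"pics/{n}1.png",d["img"][:,:,::-1])
E
```

```text
now mark [-170.3    2.6] z 146.2 jaw 101.2 xaxis [-0.007  0.001 -1.   ] F [ 0.4 -0.8  0. ] t 1.72 w 85.4
rel [36.2 -2.8  0.3] spin 0.1
```

View pics/side1.png

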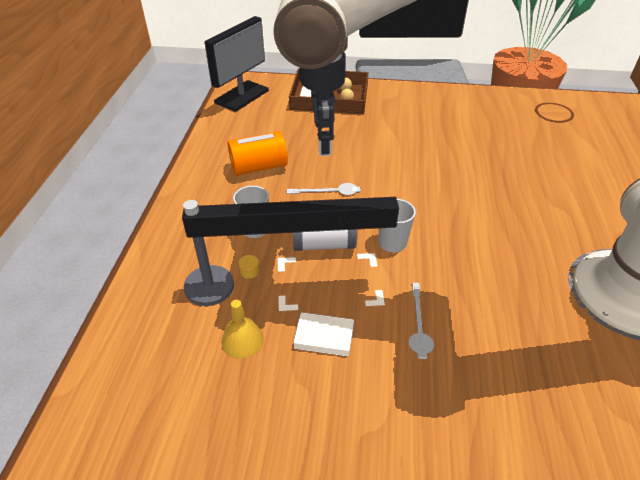

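View pics/top1.png

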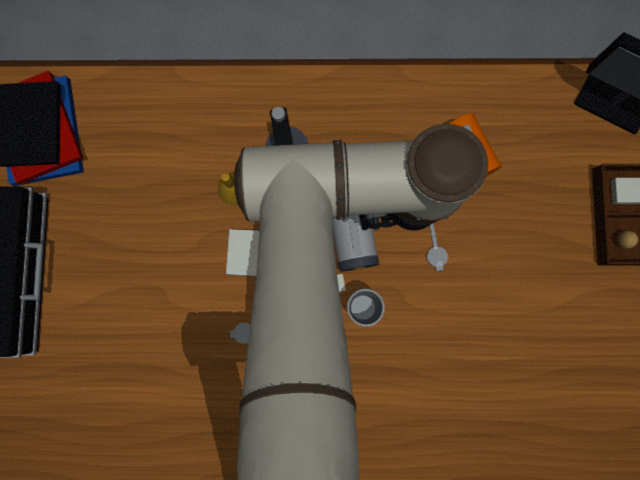

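View pics/wrist1.png

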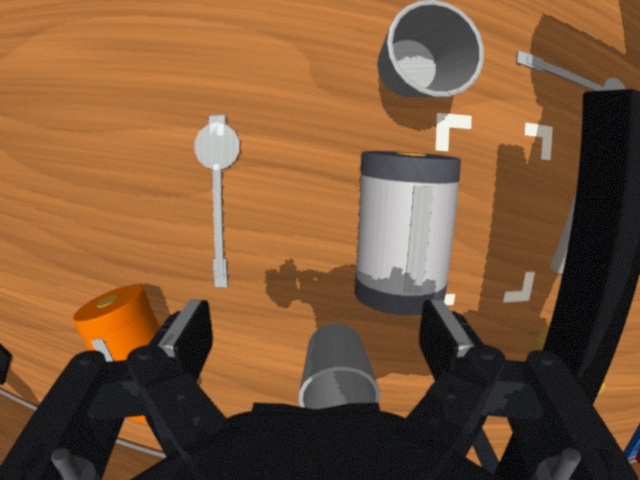

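```bash
python3 - <<'E'
from h import *
im=cv2.imread("pics/top1.png")
a=cv2.resize(im[190:280,320:450],None,fx=6,fy=6,interpolation=cv2.INTER_CUBIC)
cv2.imwrite("pics/top1c.png",cv2.convertScaleAbs(a,alpha=2.0,beta=10))
E
```

```text
(no output)
```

View pics/top1c.png

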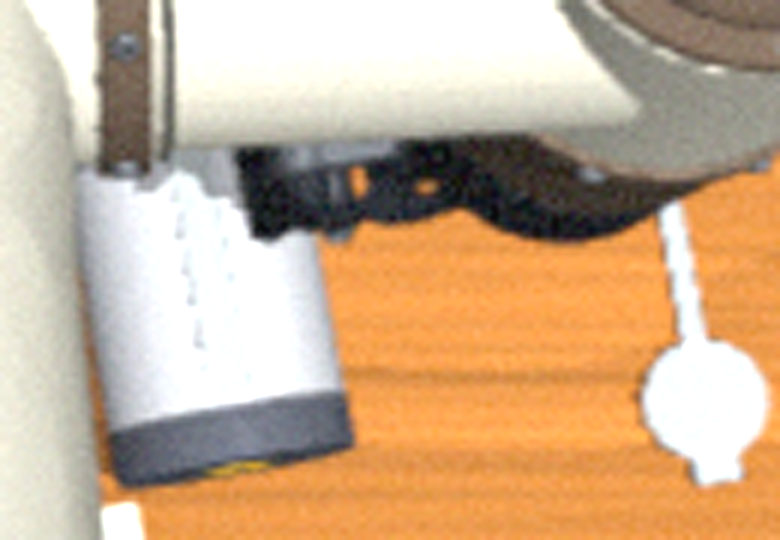

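```bash
python3 - <<'E'
from h import *
d=get_image("top")
for px in [(320+238/6,190+155/6),(320+253/6,190+235/6),(320+345/6,190+238/6)]:
  for z in (133,150,190,210,230): print(z,tomark(ray(d,px,z))-np.array([-170.3,2.6]))
E
```

```text
133 [ 60.5 -29.3]
150 [ 62.1 -26.5]
190 [ 65.9 -20. ]
210 [ 67.8 -16.7]
230 [ 69.7 -13.5]
133 [60.9 -4.6]
150 [62.5 -2.3]
190 [66.2  3.1]
210 [68.1  5.9]
230 [70.   8.6]
133 [34.1  1.5]
150 [36.2  3.7]
190 [41.1  8.9]
210 [43.6 11.5]
230 [46.1 14.1]
```

>>> apply_moves(
  targets="15 -3 0 0 -1; 30 -3 0 0 -1; 45 -3 0 0 -1; 56 -3 0 0 -1; 60 -3 0 0 -1; 60 -3 0 0 -1",
)

```text
clock: 2.42
position: [583.5, -130.5, 89.9]
ee_rot: [-0.546, 0.45, 0.546, 0.449]
contact_force: [-0.3, 0.8, -0.2]
gripper_width: 85.5
```

>>> apply_moves(
  targets="1 0 0 0 -1; 2 0 0 0 -1; 3 0 0 0 -1; 4 0 0 0 -1; 4 0 0 0 -1",
)

```text
clock: 2.83
position: [584.0, -129.8, 86.3]
ee_rot: [0.546, -0.449, -0.546, -0.449]
contact_force: [0.2, 0.1, 0.3]
gripper_width: 85.5
```

```bash
python3 - <<'E'
from h import *
rel(-170,0,75)
d=get_image("wrist"); cv2.imwrite(f"pics/wrist2.png",d["img"][:,:,::-1])
E
```

```text
now mark [-172.4   -1.8] z 86.3 jaw 101.1 xaxis [ 0.  0. -1.] F [0.2 0.1 0.3] t 2.83 w 85.5
rel [11.3  1.8  2.5] spin 0.0
```

View pics/wrist2.png

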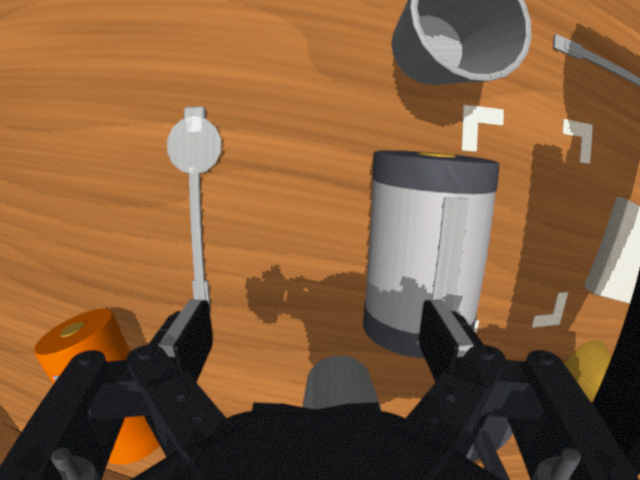

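>>> apply_moves(
  targets="2 2 2 0 -1; 4 2 2 0 -1; 6 2 2 0 -1; 7 2 2 0 -1; 8 2 2 0 -1; 8 2 2 0 -1",
)

```text
clock: 3.38
position: [581.4, -128.3, 77.8]
ee_rot: [-0.546, 0.449, 0.546, 0.449]
contact_force: [0.4, 0.1, -0.8]
gripper_width: 85.2
```

>>> apply_moves(
  targets="1 0 0 0 -1; 2 0 0 0 -1; 3 0 0 0 -1; 4 0 0 0 -1; 4 0 0 0 -1",
)

```text
clock: 3.8
position: [581.4, -128.3, 73.8]
ee_rot: [-0.546, 0.449, 0.546, 0.449]
contact_force: [0.5, 0.2, -0.3]
gripper_width: 85.2
```

>>> apply_moves(
  targets="1 0 0 0 -1; 2 0 0 0 -1; 3 0 0 0 -1; 4 0 0 0 -1; 4 0 0 0 -1",
)

```text
clock: 4.22
position: [581.4, -128.3, 69.8]
ee_rot: [-0.546, 0.449, 0.546, 0.449]
contact_force: [0.4, 0.0, -0.6]
gripper_width: 85.1
```

>>> apply_moves(
  targets="1 0 0 0 -1; 2 0 0 0 -1; 2 0 0 0 -1",
)

```text
clock: 4.47
position: [581.4, -128.3, 67.9]
ee_rot: [-0.546, 0.449, 0.546, 0.449]
contact_force: [0.6, 0.2, -0.3]
gripper_width: 85.2
```

>>> apply_moves(
  targets="1 0 0 0 -1; 2 0 0 0 -1; 2 0 0 0 -1",
)

```text
clock: 4.72
position: [581.4, -128.3, 65.9]
ee_rot: [-0.546, 0.449, 0.546, 0.449]
contact_force: [-0.4, -0.1, 0.2]
gripper_width: 85.5
```

>>> apply_moves(
  targets="1 0 0 0 -1; 2 0 0 0 -1; 2 0 0 0 -1",
)

```text
clock: 4.97
position: [581.4, -128.3, 63.8]
ee_rot: [-0.546, 0.449, 0.546, 0.449]
contact_force: [0.5, 0.5, 0.3]
gripper_width: 85.2
```

>>> apply_moves(
  targets="1 0 0 0 -1; 2 0 0 0 -1; 2 0 0 0 -1",
)

```text
clock: 5.22
position: [581.4, -128.3, 61.8]
ee_rot: [-0.546, 0.449, 0.546, 0.449]
contact_force: [0.0, -0.0, -0.0]
gripper_width: 85.5
```

```bash
python3 - <<'E'
from h import *
rel(-170,0,75)
d=get_image("side"); im=d["img"][110:260,240:420,::-1]; cv2.imwrite(f"pics/side3.png",cv2.resize(im,None,fx=4,fy=4,interpolation=cv2.INTER_CUBIC))
E
```

```text
now mark [-170.4    0.5] z 61.8 jaw 101.09 xaxis [-0.  0. -1.] F [ 0. -0. -0.] t 5.22 w 85.5
rel [-13.2  -0.5   0.4] spin -0.01
```

View pics/side3.png

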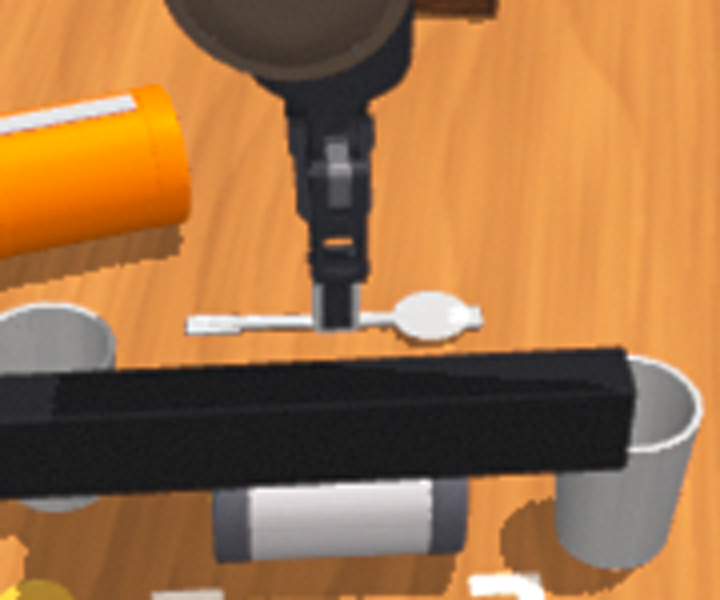

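```bash
python3 - <<'E'
from h import *
d=get_image("side")
for z in (62,70,75,80): print(z,tomark(ray(d,(323.8,192.5),z)))
for x in (-100,-110,-120,-130,-140):
    w=M+x*xm; print(x,proj(d,[w[0],w[1],80]))
E
```

```text
62 [-182.5    5.8]
70 [-172.8    5. ]
75 [-166.7    4.5]
80 [-160.6    4. ]
-100 [324.2443879  213.04222254]
-110 [323.82179421 209.54958732]
-120 [323.4051697  206.10628589]
-130 [322.99438878 202.71128033]
-140 [322.58932936 199.3635616 ]
```

```bash
python3 - <<'E'
from h import *
d=get_image("side")
im=cv2.imread("pics/side1.png")[60:180,270:380]
cv2.imwrite("pics/side1c.png",cv2.resize(im,None,fx=5,fy=5,interpolation=cv2.INTER_CUBIC))
for z in (120,150,160,170,180,200,220): print(z,tomark(ray(d,(325,156),z)))
d=get_image("top"); cv2.imwrite("pics/top3.png",cv2.convertScaleAbs(cv2.resize(d["img"][190:280,320:450,::-1],None,fx=6,fy=6,interpolation=cv2.INTER_CUBIC),alpha=2))
E
```

```text
120 [-225.8   11.5]
150 [-183.6    8. ]
160 [-169.6    6.8]
170 [-155.5    5.6]
180 [-141.5    4.5]
200 [-113.3    2.1]
220 [-85.2  -0.2]
```

View pics/side1c.png

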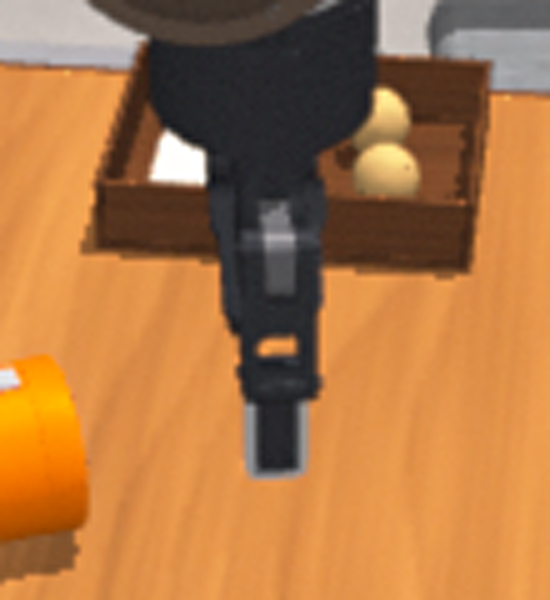

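View pics/top3.png

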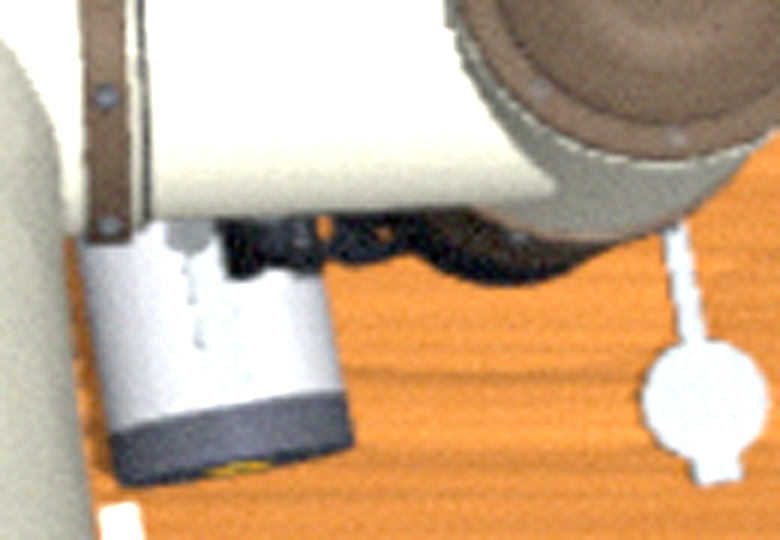

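```bash
python3 - <<'E'
from h import *
from bench import arm
print(arm.tcp_to_grasp)
d=get_image("side");w=get_image("wrist");Tw=np.array(w["world_from_camera"]);s=status.read_state()
Rm=R.from_quat(s["ee_rot"]).as_matrix();p=s["position"]
print("cam in tool",Rm.T@(Tw[:3,3]-p),"axis",Rm.T@Tw[:3,2],"right",Rm.T@Tw[:3,0])
for u,v in [(0,0),(0,13),(50,0),(50,13),(57,50),(0,73),(42,73),(65,73)]:
    for q in (-170.3+u,):
        W=M+q*xm; print(u,v,"side1",np.round(proj(d,[*W,146.2+v])), "now",np.round(proj(d,[*W,61.8+v])))
# wrist rays expected: fisheye
K=np.array(w["mtx"])
for t in [(-13,0,42.5),(-13,11,42.5),(-13,-11,42.5),(0,0,42.5),(0,11,57),(0,-11,57),(-50,0,42.5),(-50,-11,57)]:
    P=p+Rm@np.array(t,float); c=Tw[:3,:3].T@(P-Tw[:3,3]); th=np.arctan2(np.hypot(c[0],c[1]),c[2]); r=K[0,0]*th; a=np.arctan2(c[1],c[0])
    print(t,np.round([K[0,2]+r*np.cos(a),K[1,2]+r*np.sin(a)]))
E
```

```text
-18.700000000000003
cam in tool [-177.1387412    72.64245344    1.53538492] axis [ 9.58065100e-01 -2.86550610e-01 -1.08108421e-04] right [1.96095439e-04 2.78358444e-04 9.99999942e-01]
0 0 side1 [321. 162.] now [321. 197.]
0 13 side1 [321. 156.] now [321. 192.]
50 0 side1 [323. 178.] now [323. 213.]
50 13 side1 [323. 173.] now [323. 208.]
57 50 side1 [324. 158.] now [324. 195.]
0 73 side1 [321. 129.] now [321. 167.]
42 73 side1 [323. 142.] now [323. 181.]
65 73 side1 [324. 149.] now [324. 188.]
(-13, 0, 42.5) [399. 285.]
(-13, 11, 42.5) [401. 264.]
(-13, -11, 42.5) [397. 305.]
(0, 0, 42.5) [394. 275.]
(0, 11, 57) [422. 255.]
(0, -11, 57) [418. 293.]
(-50, 0, 42.5) [418. 322.]
(-50, -11, 57) [447. 343.]
```

>>> apply_moves(
  targets="-20 0 0 0 0; -50 0 0 0 0; -80 0 0 0 0; -80 0 0 0 0; -80 0 0 0 0; -80 0 0 0 0; -80 0 0 0 0",
)

```text
clock: 6.1
position: [580.6, -128.2, 140.8]
ee_rot: [-0.545, 0.45, 0.547, 0.449]
contact_force: [-0.4, 0.5, -0.2]
gripper_width: 42.7
```

```bash
cat > shot.py <<'E'
from h import *
import sys
k=sys.argv[1]; rel(-170,0,80)
o=[]
for n,(x0,y0,x1,y1) in {"side":(240,40,420,240),"top":(300,170,480,290)}.items():
    im=get_image(n)["img"][y0:y1,x0:x1,::-1]; cv2.imwrite(f"pics/{n}{k}.png",cv2.convertScaleAbs(cv2.resize(im,None,fx=3,fy=3,interpolation=cv2.INTER_CUBIC),alpha=1.5))
w=get_image("wrist")["img"]; cv2.imwrite(f"pics/wrist{k}.png",w[:,:,::-1])
E
python3 shot.py half
```

```text
now mark [-170.1    1.3] z 140.8 jaw 101.08 xaxis [-0.003  0.    -1.   ] F [-0.4  0.5 -0.2] t 6.1 w 42.7
rel [60.8 -1.4  0.2] spin -0.02
```

View pics/sidehalf.png

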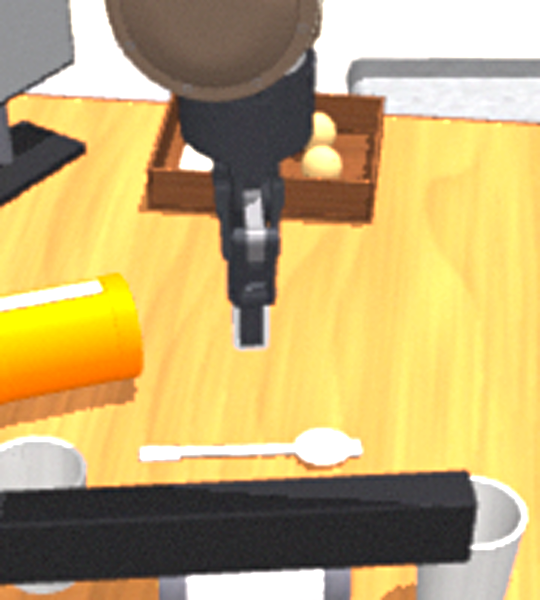

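View pics/wristhalf.png

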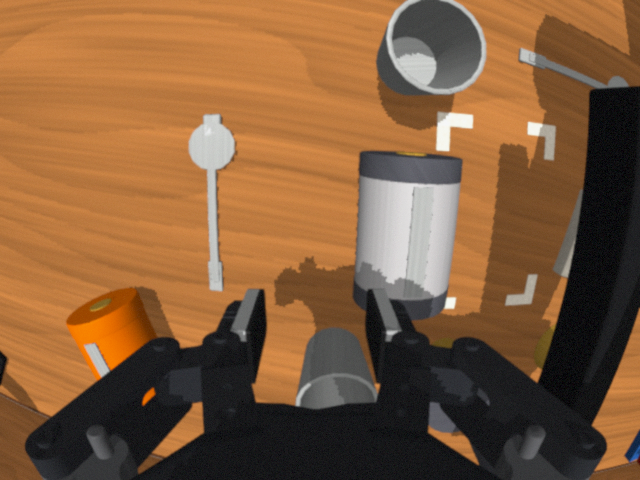

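>>> apply_moves(
  targets="0 0 0 0 1; 0 0 0 0 1; 0 0 0 0 1; 0 0 0 0 1; 0 0 0 0 1; 0 0 0 0 1; 0 0 0 0 1",
)

```text
clock: 6.83
position: [581.6, -128.3, 142.2]
ee_rot: [0.546, -0.449, -0.546, -0.449]
contact_force: [-0.2, -0.4, -0.8]
gripper_width: 0.1
```

```bash
python3 shot.py shut
```

```text
now mark [-170.4    0.3] z 142.2 jaw 101.1 xaxis [ 0. -0. -1.] F [-0.2 -0.4 -0.8] t 6.83 w 0.1
rel [62.2 -0.3  0.5] spin 0.0
```

View pics/sideshut.png

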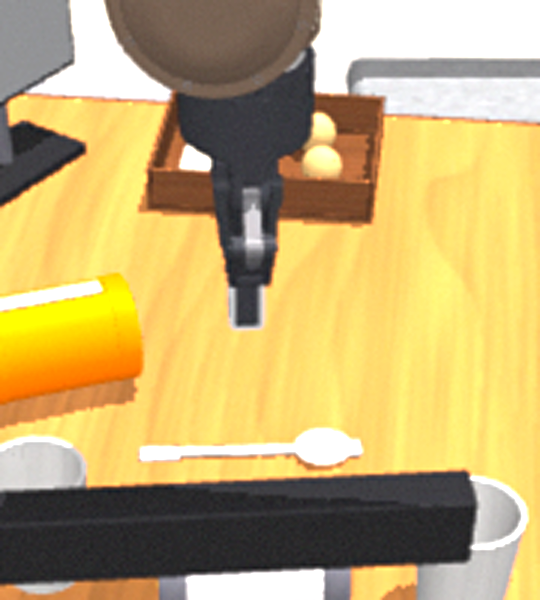

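View pics/wristshut.png

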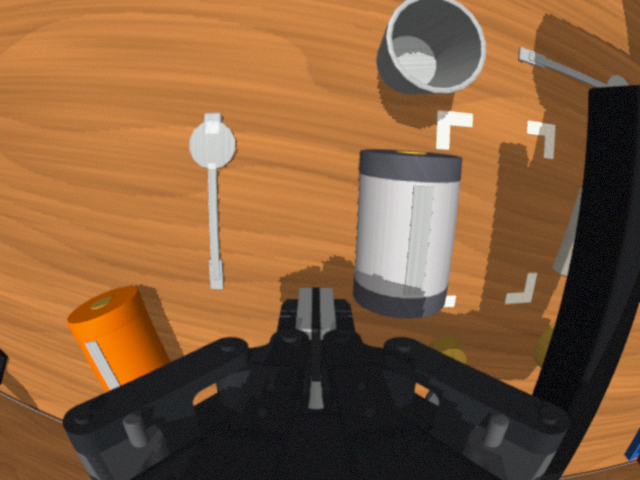

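```bash
python3 - <<'E'
from h import *
w=get_image("wrist");Tw=np.array(w["world_from_camera"]);s=status.read_state();K=np.array(w["mtx"])
Rm=R.from_quat(s["ee_rot"]).as_matrix();p=s["position"]
def wp(t):
    P=p+Rm@np.array(t,float); c=Tw[:3,:3].T@(P-Tw[:3,3]); th=np.arctan2(np.hypot(c[0],c[1]),c[2]); r=K[0,0]*th; a=np.arctan2(c[1],c[0])
    return np.round([K[0,2]+r*np.cos(a),K[1,2]+r*np.sin(a)])
d=get_image("side")
for v in (0,10,20,30,40,50):
    print(v,"y11",wp((-v,11,0)),"z8",wp((-v,11,8)),"y-11",wp((-v,-11,0)),"side u0",np.round(proj(d,p+Rm@[-v,0,0]),1),"u8",np.round(proj(d,p+Rm@[-v,0,8]),1),"u15",np.round(proj(d,p+Rm@[-v,0,15]),1))
# bar / cup top check in side: cup_a rim & bar end corner
for nm,q in {"barend top -x":(-15,110,185),"barend top +x":(15,110,185),"bar end bottom +x":(15,110,140)}.items():
    W=M+q[0]*xm+q[1]*ym; print(nm,np.round(proj(d,[*W,q[2]])))
    P=np.array([*W,q[2]]); c=Tw[:3,:3].T@(P-Tw[:3,3]); th=np.arctan2(np.hypot(c[0],c[1]),c[2]); r=K[0,0]*th; a=np.arctan2(c[1],c[0]); print("  wrist",np.round([K[0,2]+r*np.cos(a),K[1,2]+r*np.sin(a)]))
E
```

```text
0 y11 [312. 255.] z8 [328. 255.] y-11 [313. 295.] side u0 [321.5 163.7] u8 [321.8 166.2] u15 [322.1 168.5]
10 y11 [312. 262.] z8 [329. 262.] y-11 [312. 303.] side u0 [321.5 159.4] u8 [321.8 161.9] u15 [322.1 164.1]
20 y11 [312. 270.] z8 [330. 270.] y-11 [312. 313.] side u0 [321.5 154.9] u8 [321.8 157.5] u15 [322.1 159.7]
30 y11 [312. 278.] z8 [331. 278.] y-11 [312. 323.] side u0 [321.5 150.5] u8 [321.8 153. ] u15 [322.1 155.2]
40 y11 [312. 288.] z8 [332. 288.] y-11 [312. 334.] side u0 [321.5 145.9] u8 [321.8 148.4] u15 [322.1 150.6]
50 y11 [311. 299.] z8 [333. 299.] y-11 [312. 347.] side u0 [321.5 141.3] u8 [321.8 143.8] u15 [322.1 146. ]
barend top -x [396. 196.]
  wrist [639.  83.]
barend top +x [399. 208.]
  wrist [672.  95.]
bar end bottom +x [396. 228.]
  wrist [618.  96.]
```

```bash
python3 - <<'E'
from h import *
print(np.round(status.read_state()["joints"],2))
rel(-125,0,110)
E
```

```text
[ 0.05  0.38 -0.15 -0.   -1.05 -1.43]
now mark [-170.4    0.3] z 142.1 jaw 101.1 xaxis [ 0.  0. -1.] F [-0.2  0.1  0.1] t 7.08 w 0.2
rel [32.1 -0.3 45.5] spin -0.0
```

>>> apply_moves(
  targets="0 0 0 -7 1; 0 0 0 -14 1; 0 0 0 -21 1; 0 0 0 -28 1; 0 0 0 -35 1; 0 0 0 -42 1; 0 0 0 -49 1; 0 0 0 -56 1; 0 0 0 -63 1; 0 0 0 -70 1",
)

```text
clock: 7.92
position: [581.6, -128.3, 142.1]
ee_rot: [-0.705, 0.053, 0.705, 0.053]
contact_force: [0.3, -0.2, -0.6]
gripper_width: 0.1
```

>>> apply_moves(
  targets="0 0 0 -7 1; 0 0 0 -14 1; 0 0 0 -20 1; 0 0 0 -20 1; 0 0 0 -20 1",
)

```text
clock: 8.33
position: [581.6, -128.3, 142.1]
ee_rot: [0.704, 0.067, -0.704, 0.067]
contact_force: [-0.4, 0.3, -0.3]
gripper_width: 0.1
```

```bash
python3 shot.py spun; python3 -c "
from h import *
rel(-125,0,110,-168.9)"
```

```text
now mark [-170.4    0.3] z 142.1 jaw -169.06 xaxis [ 0.  0. -1.] F [-0.4  0.3 -0.3] t 8.33 w 0.1
rel [62.1 -0.5 -0.3] spin -270.16
now mark [-170.4    0.3] z 142.1 jaw -169.0 xaxis [ 0.  0. -1.] F [ 1.2 -0.1  0. ] t 8.48 w 0.2
rel [ 32.1 -45.5  -0.2] spin -0.1
```

View pics/sidespun.png

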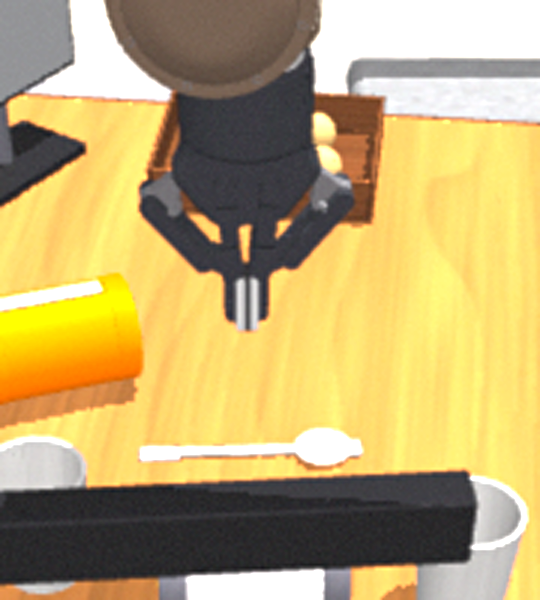

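View pics/wristspun.png

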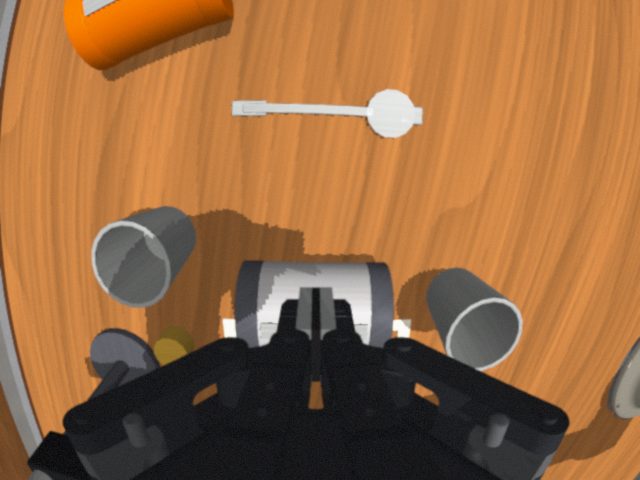

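View pics/topspun.png

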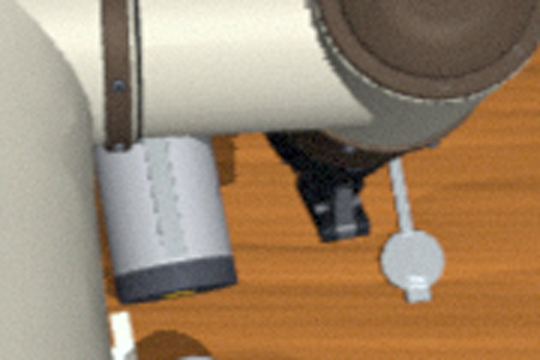

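>>> apply_moves(
  targets="0 -15 0 0 1; 0 -30 0 0 1; 10 -45 0 0 1; 25 -50 0 0 1; 40 -50 0 0 1; 52 -50 0 0 1; 57 -50 0 0 1; 57 -50 0 0 1",
)

```text
clock: 9.15
position: [571.1, -79.3, 83.8]
ee_rot: [-0.703, -0.068, 0.705, -0.068]
contact_force: [0.3, -0.0, 0.4]
gripper_width: 0.0
```

>>> apply_moves(
  targets="1 0 0 0 1; 3 0 0 0 1; 5 0 0 0 1; 6 0 0 0 1; 6 0 0 0 1",
)

```text
clock: 9.57
position: [571.9, -79.3, 79.2]
ee_rot: [0.704, 0.068, -0.704, 0.068]
contact_force: [0.5, -0.3, 0.4]
gripper_width: 0.3
```

>>> apply_moves(
  targets="1 0 0 0 1; 2 0 0 0 1; 3 0 0 0 1; 4 0 0 0 1; 4 0 0 0 1",
)

```text
clock: 9.98
position: [571.8, -79.2, 74.8]
ee_rot: [-0.704, -0.068, 0.704, -0.068]
contact_force: [0.2, 0.1, -0.0]
gripper_width: 0.0
```

>>> apply_moves(
  targets="1 0 0 0 1; 2 0 0 0 1; 3 0 0 0 1; 4 0 0 0 1; 4 0 0 0 1",
)

```text
clock: 10.4
position: [571.8, -79.2, 70.8]
ee_rot: [-0.704, -0.068, 0.704, -0.068]
contact_force: [0.3, -0.1, 0.4]
gripper_width: -0.2
```

```bash
python3 shot.py a; python3 -c "
from h import *
rel(-120,0,60,-168.9)"
```

```text
now mark [-120.4    0.5] z 70.8 jaw -168.9 xaxis [-0.001 -0.    -1.   ] F [ 0.3 -0.1  0.4] t 10.4 w -0.2
rel [-9.2 49.5 -0.5] spin -270.0
now mark [-120.5    0.3] z 71.1 jaw -168.9 xaxis [ 0. -0. -1.] F [ 0.3 -0.6 -0.5] t 10.55 w -0.1
rel [11.1 -0.5 -0.3] spin 0.0
```

View pics/wrista.png

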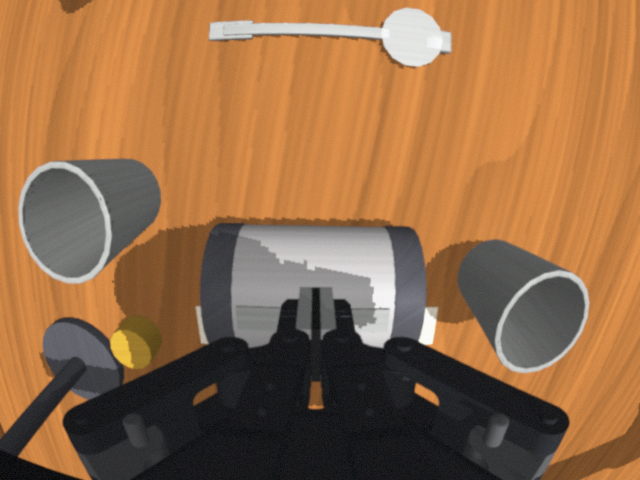

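View pics/sidea.png

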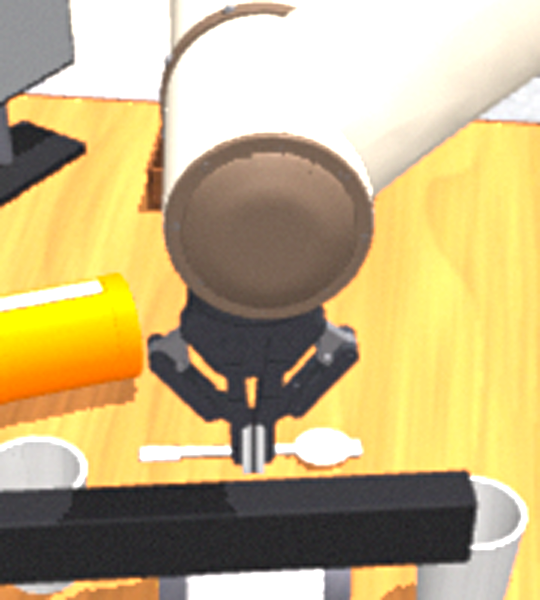

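```bash
python3 - <<'E'
from h import *
d=get_image("side")
for u in (20,40,60,80,100):
  W=M+(-120+u)*xm
  for z in range(150,400,5):
    r=proj(d,[*W,z])[1]
    if r<146: print(u,z);break
E
```

```text
20 230
40 245
60 260
80 275
100 285
```

>>> apply_moves(
  targets="3 0 0 0 1; 6 0 0 0 1; 9 0 0 0 1; 12 0 0 0 1; 15 0 0 0 1; 18 0 0 0 1; 20 0 0 0 1; 22 0 0 0 1; 22 0 0 0 1",
)

```text
clock: 11.35
position: [571.7, -79.2, 48.6]
ee_rot: [-0.704, -0.068, 0.704, -0.068]
contact_force: [0.7, -0.2, 1.0]
gripper_width: 0.1
```

>>> apply_moves(
  targets="1 0 0 0 1; 2 0 0 0 1; 3 0 0 0 1; 3 0 0 0 1",
)

```text
clock: 11.68
position: [571.9, -79.3, 46.0]
ee_rot: [-0.704, -0.068, 0.704, -0.068]
contact_force: [-0.9, -0.0, -0.3]
gripper_width: 0.2
```

>>> apply_moves(
  targets="1 0 0 0 1; 2 0 0 0 1; 2 0 0 0 1",
)

```text
clock: 11.93
position: [571.8, -79.3, 43.9]
ee_rot: [-0.704, -0.068, 0.704, -0.068]
contact_force: [-0.1, 0.4, -0.7]
gripper_width: -0.2
```

>>> apply_moves(
  targets="1 0 0 0 1; 2 0 0 0 1; 2 0 0 0 1",
)

```text
clock: 12.18
position: [572.2, -79.4, 42.4]
ee_rot: [0.704, 0.068, -0.704, 0.069]
contact_force: [-0.3, -0.2, 1.3]
gripper_width: -0.0
```

>>> apply_moves(
  targets="1 0 0 0 1; 1 0 0 0 1",
)

```text
clock: 12.35
position: [572.3, -79.7, 42.1]
ee_rot: [0.704, 0.068, -0.704, 0.069]
contact_force: [-1.6, -1.5, 5.4]
gripper_width: 0.3
```

>>> apply_moves(
  targets="0 -2 0 0 1; 0 -5 0 0 1; 0 -9 0 0 1; -0.3 -13 0 0 1; -0.5 -17 0 0 1; -0.5 -21 0 0 1; -0.7 -25 0 0 1; -0.7 -28 0 0 1; -0.7 -30 0 0 1; -0.7 -30 0 0 1",
)

```text
clock: 13.18
position: [567.1, -49.9, 44.7]
ee_rot: [0.705, 0.069, -0.703, 0.069]
contact_force: [-4.0, -0.9, 13.9]
gripper_width: 0.3
```

```bash
python3 shot.py b; python3 -c "
from h import *
rel(-62,0,42,-168.9)"
```

```text
now mark [-90.7  -0.6] z 44.7 jaw -168.81 xaxis [ 0.002 -0.001 -1.   ] F [-4.  -0.9 13.9] t 13.18 w 0.3
rel [-35.2  79.3   0.6] spin -269.91
now mark [-90.9  -0.6] z 44.7 jaw -168.82 xaxis [ 0.003 -0.001 -1.   ] F [-3.9 -0.3 13.8] t 13.33 w -0.1
rel [  2.6 -29.    0.6] spin 0.08
```

View pics/wristb.png

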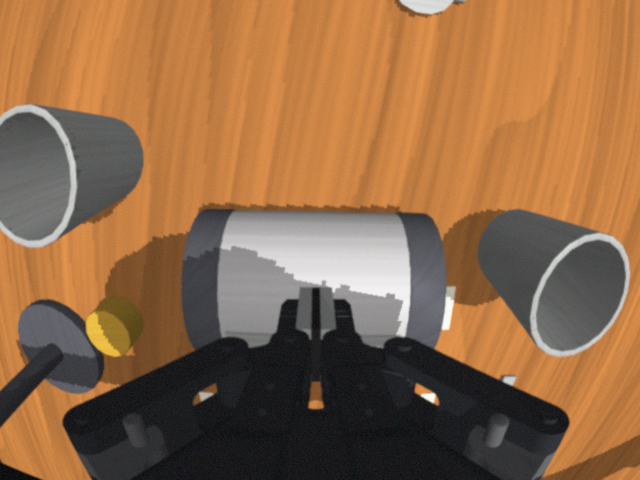

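View pics/topb.png

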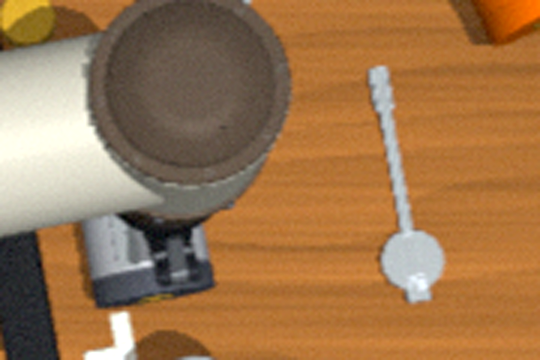

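>>> apply_moves(
  targets="-1 -2 0 0 1; -1.2 -5 0 0 1; -1.2 -9 0 0 1; -1.2 -13 0 0 1; -1.2 -17 0 0 1; -1.2 -21 0 0 1; -1.2 -25 0 0 1; -1 -28 0 0 1; -1 -29 0 0 1; -1 -29 0 0 1",
)

```text
clock: 14.17
position: [561.9, -21.1, 44.7]
ee_rot: [0.705, 0.069, -0.703, 0.069]
contact_force: [-1.4, -1.1, 8.5]
gripper_width: -0.1
```

```bash
python3 shot.py c; python3 -c "
from h import *
rel(-62,0,42,-168.9)
im=get_image('side')['img'];cv2.imwrite('pics/sidec2.png',cv2.resize(im[60:330,180:480,::-1],None,fx=2.2,fy=2.2))"
```

```text
now mark [-61.4  -1.1] z 44.7 jaw -168.83 xaxis [ 0.003 -0.    -1.   ] F [-1.4 -1.1  8.5] t 14.17 w -0.1
rel [-35.2 108.6   1.1] spin -269.93
now mark [-61.6  -1.1] z 44.7 jaw -168.84 xaxis [ 0.003 -0.    -1.   ] F [-0.6  0.   8.7] t 14.32 w 0.2
rel [2.7 0.4 1.1] spin 0.06
```

View pics/sidec2.png

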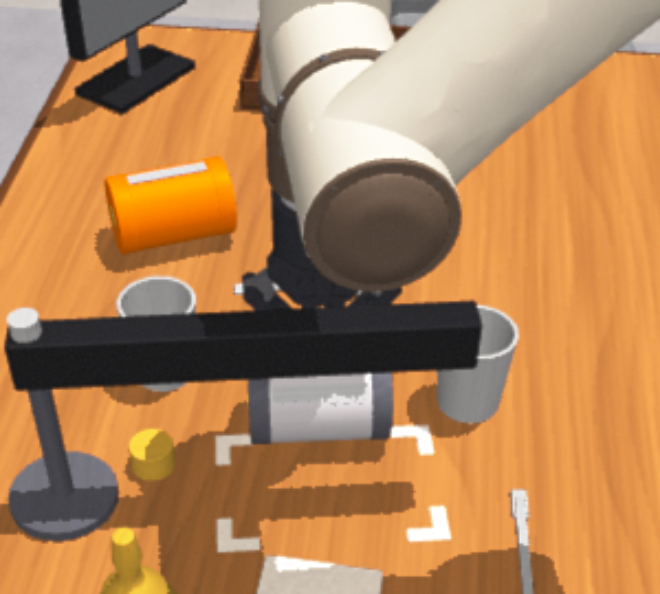

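View pics/topc.png

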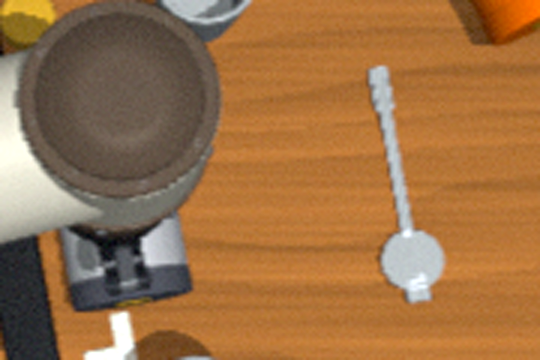

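View pics/wristc.png

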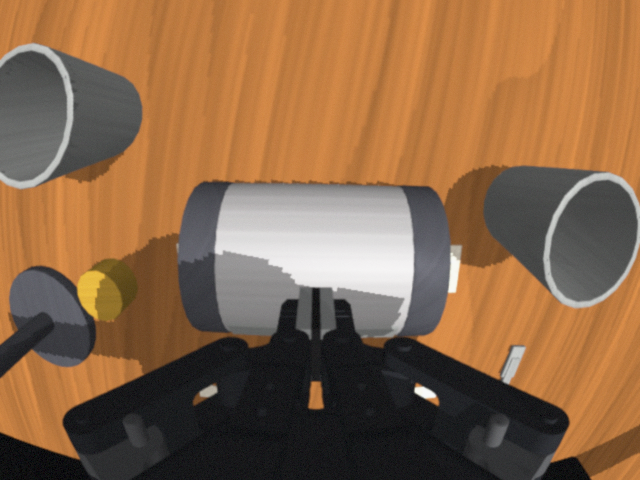

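```bash
python3 - <<'E'
from h import *
d=get_image("top")
im=d["img"][215:290,290:400,::-1]; cv2.imwrite("pics/topz.png",cv2.convertScaleAbs(cv2.resize(im,None,fx=7,fy=7,interpolation=cv2.INTER_CUBIC),alpha=2.5,beta=5))
E
```

```text
(no output)
```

View pics/topz.png

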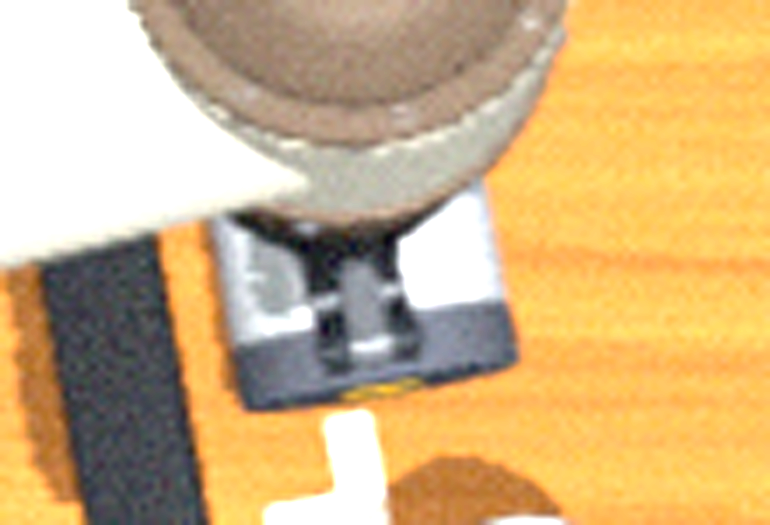

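>>> apply_moves(
  targets="-1 0 0 0 1; -2 0 0 0 1; -4 0 0 0 1; -5 0 0 0 1; -6 0 0 0 1; -6 0 0 0 1",
)

```text
clock: 14.92
position: [560.5, -21.3, 48.8]
ee_rot: [-0.704, -0.068, 0.704, -0.068]
contact_force: [0.1, -0.3, 0.2]
gripper_width: -0.2
```

```bash
python3 - <<'E'
from h import *
d=get_image("top")
rel(-62,0,48,-168.9)
a,b=[ray(d,(290+x/7,215+y/7),40) for x,y in [(243,406),(517,362)]]
print(tomark(a),tomark(b),tomark((a+b)/2))
im=d["img"][215:290,290:400,::-1]; cv2.imwrite("pics/topz2.png",cv2.convertScaleAbs(cv2.resize(im,None,fx=7,fy=7,interpolation=cv2.INTER_CUBIC),alpha=2.5,beta=5))
E
```

```text
now mark [-61.5   0.3] z 48.7 jaw -168.9 xaxis [-0. -0. -1.] F [0.1 1.  0.3] t 14.97 w -0.0
rel [ 0.7  0.5 -0.3] spin -0.0
[-29.2  56.4] [-106.8   58.8] [-68.   57.6]
```

View pics/topz2.png

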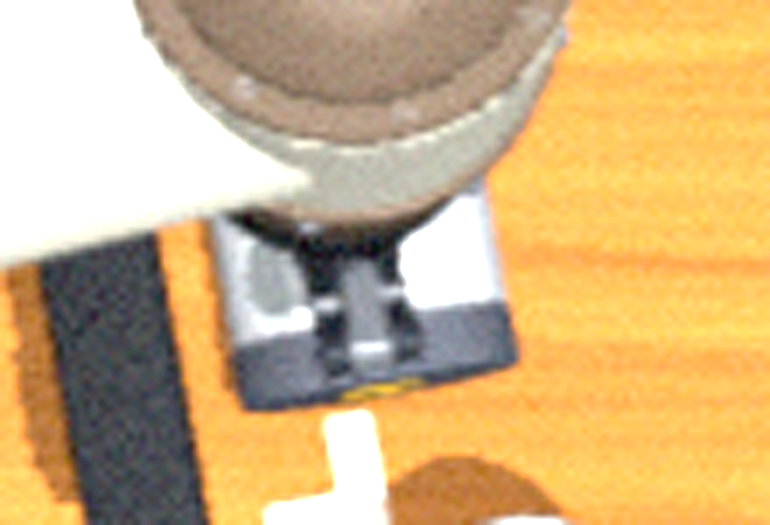

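>>> apply_moves(
  targets="0 -1 0 0 1; 0 -2 0 0 1; 0 -3 0 0 1; 0 -4 0 0 1; 0 -4 0 0 1",
)

```text
clock: 15.38
position: [559.8, -17.2, 48.8]
ee_rot: [-0.704, -0.068, 0.704, -0.068]
contact_force: [0.1, 1.0, 0.3]
gripper_width: -0.0
```

>>> apply_moves(
  targets="0 -1 0 0 1; 0 -2 0 0 1; 0 -3 0 0 1; 0 -3 0 0 1",
)

```text
clock: 15.72
position: [559.2, -14.3, 48.8]
ee_rot: [0.704, 0.068, -0.704, 0.068]
contact_force: [-0.4, -0.3, -0.2]
gripper_width: -0.1
```

>>> apply_moves(
  targets="0 -1 0 0 1; 0 -2 0 0 1; 0 -2 0 0 1",
)

```text
clock: 15.97
position: [558.8, -12.4, 48.8]
ee_rot: [-0.704, -0.068, 0.704, -0.068]
contact_force: [-0.9, -0.3, -0.5]
gripper_width: -0.3
```

>>> apply_moves(
  targets="0 -1 0 0 1; 0 -2 0 0 1; 0 -2 0 0 1",
)

```text
clock: 16.22
position: [558.5, -10.4, 48.8]
ee_rot: [-0.704, -0.068, 0.704, -0.068]
contact_force: [0.1, 1.0, -0.3]
gripper_width: 0.1
```

>>> apply_moves(
  targets="0 -1 0 0 1; 0 -2 0 0 1; 0 -2 0 0 1",
)

```text
clock: 16.47
position: [558.1, -8.4, 48.8]
ee_rot: [-0.704, -0.068, 0.704, -0.068]
contact_force: [0.3, 0.6, 0.5]
gripper_width: 0.0
```

>>> apply_moves(
  targets="0 -1 0 0 1; 0 -2 0 0 1; 0 -2 0 0 1",
)

```text
clock: 16.72
position: [557.7, -6.5, 48.8]
ee_rot: [-0.704, -0.068, 0.704, -0.068]
contact_force: [0.3, -0.8, -0.7]
gripper_width: -0.0
```

>>> apply_moves(
  targets="0 -1 0 0 1; 0 -2 0 0 1; 0 -2 0 0 1",
)

```text
clock: 16.97
position: [557.3, -4.5, 48.8]
ee_rot: [0.704, 0.068, -0.704, 0.068]
contact_force: [0.5, 0.4, -0.4]
gripper_width: 0.3
```

```bash
python3 shot.py e; python3 -c "
from h import *
rel(-62,0,42,-168.9)
im=get_image('side')['img'];cv2.imwrite('pics/sidee2.png',cv2.resize(im[130:260,230:430,::-1],None,fx=4,fy=4))
im=get_image('top')['img'];cv2.imwrite('pics/tope2.png',cv2.convertScaleAbs(cv2.resize(im[200:290,280:400,::-1],None,fx=6,fy=6),alpha=2.5))"
```

```text
now mark [-44.3   0.2] z 48.8 jaw -168.89 xaxis [ 0.  0. -1.] F [ 0.5  0.4 -0.4] t 16.97 w 0.3
rel [-31.2 125.7  -0.3] spin -269.99
now mark [-44.4   0.3] z 48.8 jaw -168.9 xaxis [-0. -0. -1.] F [-0.3  0.6 -0.1] t 17.12 w -0.1
rel [ 6.8 17.6 -0.3] spin -0.0
```

View pics/sidee2.png

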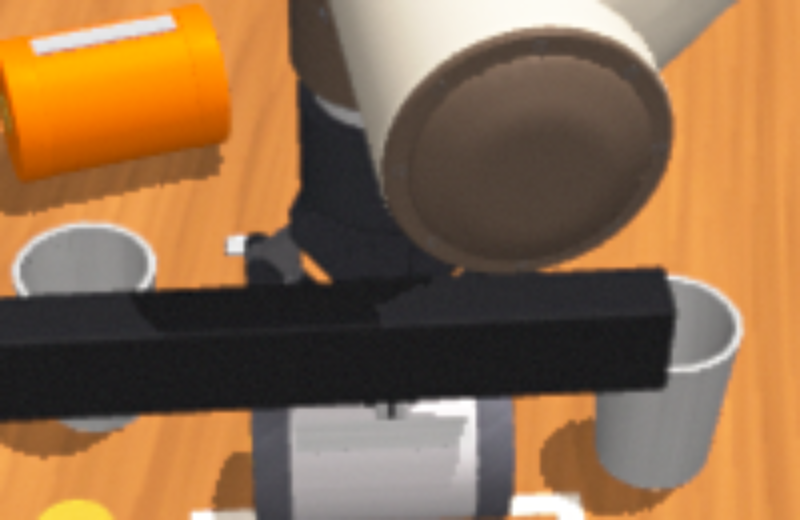

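View pics/tope2.png

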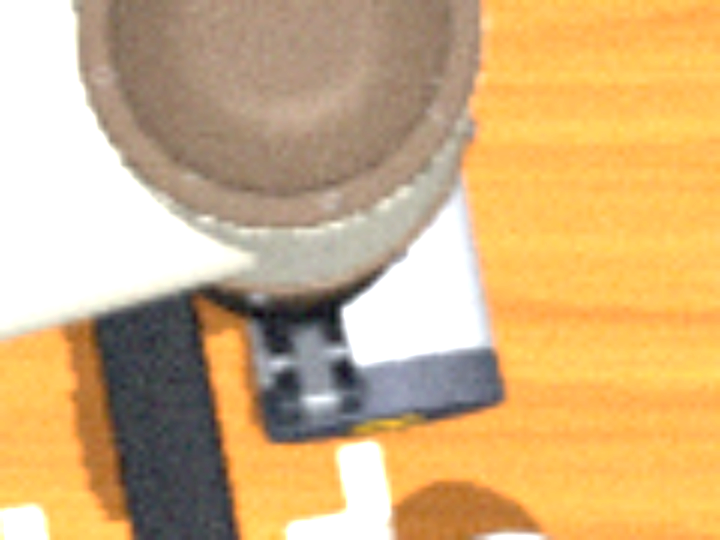

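>>> apply_moves(
  targets="0 -1 0 0 1; 0 -2 0 0 1; 0 -2 0 0 1",
)

```text
clock: 17.47
position: [556.9, -2.6, 48.8]
ee_rot: [0.704, 0.068, -0.704, 0.068]
contact_force: [-0.2, -0.1, -0.3]
gripper_width: -0.1
```

>>> apply_moves(
  targets="0 -1 0 0 1; 0 -2 0 0 1; 0 -2 0 0 1",
)

```text
clock: 17.72
position: [556.5, -0.6, 48.8]
ee_rot: [-0.704, -0.068, 0.704, -0.068]
contact_force: [-0.0, -0.5, -0.2]
gripper_width: -0.2
```

>>> apply_moves(
  targets="0 -1 0 0 1; 0 -2 0 0 1; 0 -2 0 0 1",
)

```text
clock: 17.97
position: [556.2, 1.4, 48.8]
ee_rot: [0.704, 0.068, -0.704, 0.068]
contact_force: [-0.5, 0.7, -0.1]
gripper_width: -0.1
```

>>> apply_moves(
  targets="0 -1 0 0 1; 0 -2 0 0 1; 0 -2 0 0 1",
)

```text
clock: 18.22
position: [555.8, 3.3, 48.8]
ee_rot: [0.704, 0.068, -0.704, 0.068]
contact_force: [-0.0, 0.0, -0.3]
gripper_width: 0.0
```

>>> apply_moves(
  targets="0 -1 0 0 1; 0 -2 0 0 1; 0 -2 0 0 1",
)

```text
clock: 18.47
position: [555.5, 4.3, 48.8]
ee_rot: [-0.704, -0.068, 0.704, -0.069]
contact_force: [1.2, -5.2, -0.4]
gripper_width: 0.2
```

>>> apply_moves(
  targets="0 2 0 0 1; 0 4 0 0 1; 0 4 0 0 1",
)

```text
clock: 18.72
position: [556.2, 1.1, 48.8]
ee_rot: [-0.704, -0.068, 0.704, -0.068]
contact_force: [-0.3, -0.1, -0.8]
gripper_width: -0.1
```

>>> apply_moves(
  targets="1 0 0 0 1; 2 0 0 0 1; 3 0 0 0 1; 3 0 0 0 1",
)

```text
clock: 19.05
position: [556.0, 1.3, 45.5]
ee_rot: [-0.704, -0.068, 0.704, -0.068]
contact_force: [0.6, -1.0, -0.8]
gripper_width: -0.1
```

>>> apply_moves(
  targets="1 0 0 0 1; 2 0 0 0 1; 3 0 0 0 1; 3 0 0 0 1",
)

```text
clock: 19.38
position: [556.0, 1.2, 42.5]
ee_rot: [-0.704, -0.068, 0.704, -0.068]
contact_force: [0.1, 0.4, 0.6]
gripper_width: 0.1
```

```bash
python3 -c "
from h import *
rel(-38,0,42,-168.9)"
```

```text
now mark [-38.4   0.4] z 42.5 jaw -168.9 xaxis [-0. -0. -1.] F [0.1 0.4 0.6] t 19.38 w 0.1
rel [ 0.5 -0.4 -0.4] spin -0.0
```

>>> apply_moves(
  targets="-6 0 0 0 1; -10 3 0 0 1; -10 15 0 0 1; -10 30 0 0 1; -10 45 0 0 1; -10 54 0 0 1; -6 54 0 0 1; -3 54 0 0 1; -1 54 0 0 1; -1 54 0 0 1",
)

```text
clock: 20.22
position: [565.9, -51.4, 43.0]
ee_rot: [-0.703, -0.069, 0.704, -0.068]
contact_force: [-1.1, 0.2, 0.0]
gripper_width: 0.1
```

>>> apply_moves(
  targets="1 0 0 0 1; 2 0 0 0 1; 2 0 0 0 1",
)

```text
clock: 20.47
position: [566.7, -51.4, 41.9]
ee_rot: [0.704, 0.069, -0.704, 0.069]
contact_force: [-0.2, 0.9, 0.4]
gripper_width: -0.4
```

```bash
python3 -c "
from h import *
rel(-38,0,42,-168.9)"
```

```text
now mark [-92.1   0.1] z 41.9 jaw -168.85 xaxis [ 0. -0. -1.] F [-0.2  0.9  0.4] t 20.47 w -0.4
rel [ -0.1 -54.2  -0.1] spin 0.05
```

>>> apply_moves(
  targets="1 0 0 0 1; 1 -2 0 0 1; 0.5 -6 0 0 1; 0 -10 0 0 1; -0.3 -14 0 0 1; -0.5 -18 0 0 1; -1 -22 0 0 1; -1 -24 0 0 1; -1 -25 0 0 1; -1 -25 0 0 1",
)

```text
clock: 21.3
position: [562.5, -27.1, 44.5]
ee_rot: [0.704, 0.069, -0.703, 0.069]
contact_force: [-1.7, -0.7, 7.2]
gripper_width: -0.3
```

>>> apply_moves(
  targets="0 -1 0 0 1; 0 -4 0 0 1; 0 -8 0 0 1; 0 -12 0 0 1; 0 -16 0 0 1; 0 -20 0 0 1; 0 -24 0 0 1; 0 -26 0 0 1; 0 -27 0 0 1; 0 -27 0 0 1",
)

```text
clock: 22.13
position: [557.8, -0.4, 44.8]
ee_rot: [0.705, 0.069, -0.703, 0.069]
contact_force: [-0.8, -0.3, 8.2]
gripper_width: -0.2
```

```bash
python3 -c "
from h import *
rel(-38,0,42,-168.9)
im=get_image('top')['img'];cv2.imwrite('pics/topf.png',cv2.convertScaleAbs(cv2.resize(im[200:290,280:400,::-1],None,fx=6,fy=6),alpha=2.5))"
```

```text
now mark [-40.3  -1. ] z 44.8 jaw -168.82 xaxis [ 0.003 -0.    -1.   ] F [-0.8 -0.3  8.2] t 22.13 w -0.2
rel [ 2.7 -2.3  1. ] spin 0.08
```

View pics/topf.png

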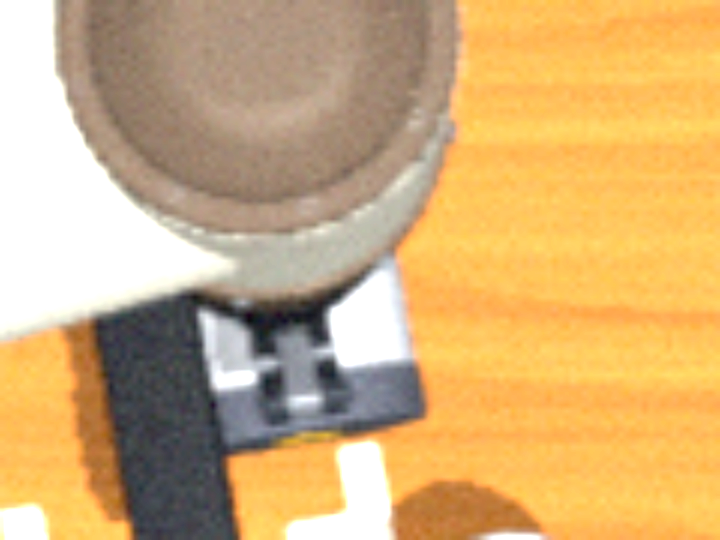

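>>> apply_moves(
  targets="-1 0 0 0 1; -3 0 0 0 1; -7 1 0 0 1; -9 10 0 0 1; -9 20 0 0 1; -8 28 0 0 1; -4 28 0 0 1; 0 28 0 0 1; 2 28 0 0 1; 2 28 0 0 1",
)

```text
clock: 23.02
position: [561.4, -28.7, 40.4]
ee_rot: [-0.703, -0.068, 0.704, -0.069]
contact_force: [-0.5, -0.3, 1.7]
gripper_width: -0.2
```

```bash
python3 -c "
from h import *
rel(-38,0,42,-168.9)"
```

```text
now mark [-68.8   0.9] z 40.4 jaw -168.89 xaxis [-0.002 -0.001 -1.   ] F [-0.5 -0.3  1.7] t 23.02 w -0.2
rel [ -1.6 -30.8  -0.9] spin 0.01
```

>>> apply_moves(
  targets="0.5 -1 0 0 1; 0 -4 0 0 1; -0.5 -8 0 0 1; -1 -12 0 0 1; -1.7 -16 0 0 1; -2.3 -20 0 0 1; -2.5 -24 0 0 1; -2.5 -27 0 0 1; -2.5 -29 0 0 1; -2.5 -29 0 0 1",
)

```text
clock: 23.85
position: [556.5, 0.8, 44.4]
ee_rot: [0.704, 0.069, -0.704, 0.069]
contact_force: [-2.4, -1.5, 8.5]
gripper_width: 0.3
```

```bash
python3 -c "
from h import *
rel(-38,0,42,-168.9)
im=get_image('top')['img'];cv2.imwrite('pics/topg.png',cv2.convertScaleAbs(cv2.resize(im[200:290,280:400,::-1],None,fx=6,fy=6),alpha=2.5))"
```

```text
now mark [-38.9   0. ] z 44.4 jaw -168.82 xaxis [ 0.001 -0.    -1.   ] F [-2.4 -1.5  8.5] t 23.85 w 0.3
rel [ 2.4 -1.  -0. ] spin 0.08
```

View pics/topg.png

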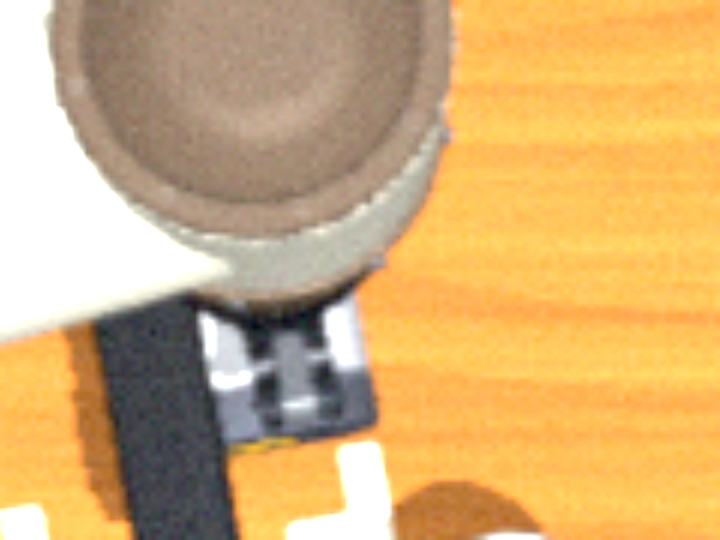

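>>> apply_moves(
  targets="-1 0 0 0 1; -3 0 0 0 1; -7 1 0 0 1; -8 8 0 0 1; -8 16 0 0 1; -6 20 0 0 1; -2 20 0 0 1; 1 20 0 0 1; 3 20 0 0 1; 3 20 0 0 1",
)

```text
clock: 24.73
position: [559.6, -19.5, 39.4]
ee_rot: [-0.703, -0.068, 0.704, -0.068]
contact_force: [-0.1, 0.2, -0.3]
gripper_width: -0.1
```

```bash
python3 -c "
from h import *
rel(-38,0,42,-168.9)"
```

```text
now mark [-59.4   0.9] z 39.4 jaw -168.91 xaxis [-0.002 -0.    -1.   ] F [-0.1  0.2 -0.3] t 24.73 w -0.1
rel [ -2.6 -21.4  -0.9] spin -0.01
```

>>> apply_moves(
  targets="0.5 -1 0 0 1; 0.5 -3 0 0 1; 0.5 -6 0 0 1; 0.3 -9 0 0 1; 0 -12 0 0 1; -0.5 -15 0 0 1; -1 -18 0 0 1; -1 -20 0 0 1; -1 -20.5 0 0 1; -1 -20.5 0 0 1",
)

```text
clock: 25.57
position: [556.9, 1.1, 42.7]
ee_rot: [0.704, 0.069, -0.703, 0.069]
contact_force: [-1.7, -0.9, 6.9]
gripper_width: -0.2
```

```bash
python3 -c "
from h import *
rel(-38,0,42,-168.9)
im=get_image('top')['img'];cv2.imwrite('pics/topi.png',cv2.convertScaleAbs(cv2.resize(im[200:290,280:400,::-1],None,fx=6,fy=6),alpha=2.5))"
```

```text
now mark [-38.7  -0.4] z 42.7 jaw -168.84 xaxis [ 0.002 -0.    -1.   ] F [-1.7 -0.9  6.9] t 25.57 w -0.2
rel [ 0.7 -0.7  0.4] spin 0.06
```

View pics/topi.png

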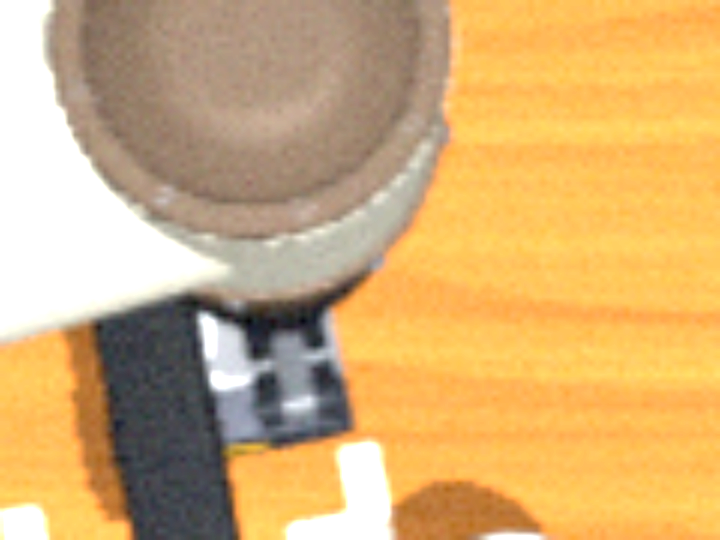

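>>> apply_moves(
  targets="-1 0 0 0 1; -3 0 0 0 1; -6 1 0 0 1; -7 7 0 0 1; -6 14 0 0 1; -2 16 0 0 1; 1 16 0 0 1; 3 16 0 0 1; 4 16 0 0 1; 4 16 0 0 1",
)

```text
clock: 26.45
position: [559.0, -15.0, 36.7]
ee_rot: [-0.703, -0.068, 0.704, -0.068]
contact_force: [0.2, -0.1, 0.1]
gripper_width: -0.3
```

```bash
python3 -c "
from h import *
rel(-38,0,42,-168.9)"
```

```text
now mark [-54.9   0.6] z 36.7 jaw -168.91 xaxis [-0.001 -0.    -1.   ] F [ 0.2 -0.1  0.1] t 26.45 w -0.3
rel [ -5.3 -16.9  -0.6] spin -0.01
```

>>> apply_moves(
  targets="0 -2 0 0 1; 0 -4 0 0 1; 0 -6 0 0 1; 0 -8 0 0 1; 0 -10 0 0 1; 0 -12 0 0 1; -0.3 -14 0 0 1; -0.3 -15.5 0 0 1; -0.3 -16 0 0 1; -0.3 -16 0 0 1",
)

```text
clock: 27.28
position: [556.9, 0.4, 39.8]
ee_rot: [0.704, 0.068, -0.703, 0.069]
contact_force: [-2.0, -2.6, 9.9]
gripper_width: 0.1
```

```bash
python3 -c "
from h import *
rel(-38,0,42,-168.9)
im=get_image('top')['img'];cv2.imwrite('pics/topj.png',cv2.convertScaleAbs(cv2.resize(im[200:290,280:400,::-1],None,fx=6,fy=6),alpha=2.5))
im=get_image('side')['img'];cv2.imwrite('pics/sidej.png',cv2.resize(im[190:330,250:420,::-1],None,fx=4,fy=4))"
```

```text
now mark [-39.4  -0.3] z 39.8 jaw -168.82 xaxis [ 0.002 -0.001 -1.   ] F [-2.  -2.6  9.9] t 27.28 w 0.1
rel [-2.2 -1.4  0.3] spin 0.08
```

View pics/topj.png

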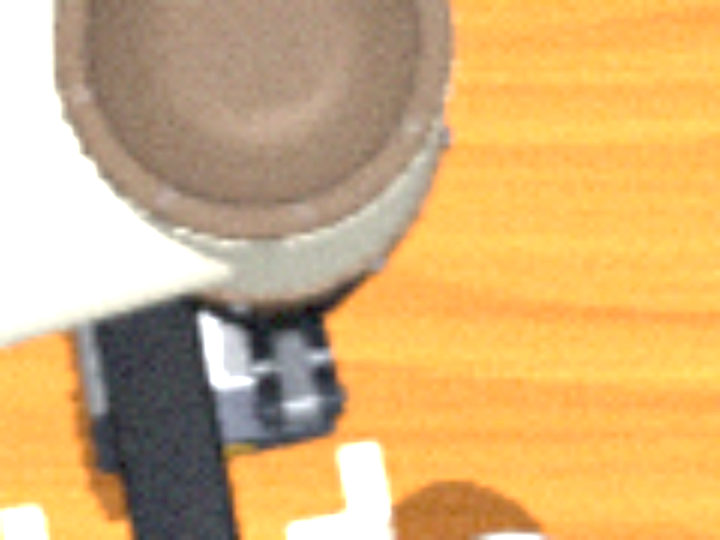

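View pics/sidej.png

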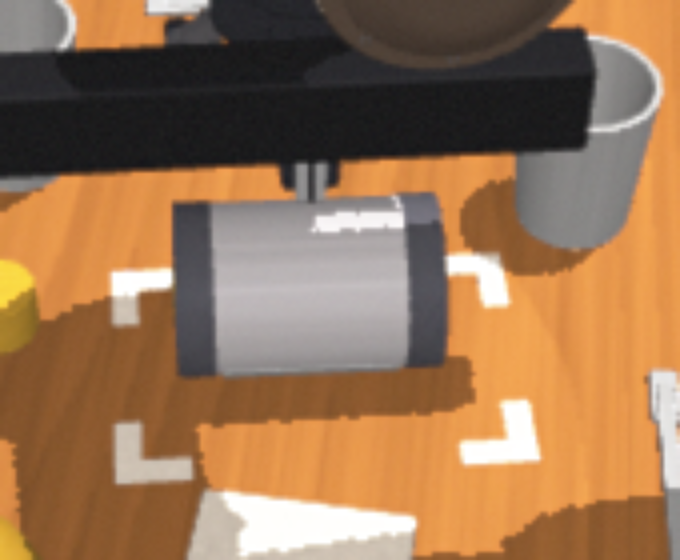

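```bash
python3 - <<'E'
from h import *
d=get_image("top")
a,b=[ray(d,(280+x/6,200+y/6),40) for x,y in [(101,470),(338,432)]]
print(tomark(a),tomark(b),tomark((a+b)/2))
d=get_image("side")
# predict lower front silhouette row at axis for c
for c in (-15,-12,-9,-6,-3,0):
  rows=[]
  for t in np.radians(np.arange(0,91,5)):
    W=M+(c+40*np.cos(t))*xm; rows.append(proj(d,[*W,40-40*np.sin(t)])[1])
  tops=[proj(d,[*(M+(c-40*np.cos(t))*xm),40+40*np.sin(t)])[1] for t in np.radians(np.arange(0,91,5))]
  print(c,max(rows),min(tops))
print("seen bottom row",190+372/4,"top",190+200/4)
E
```

```text
[26.4 56.3] [-51.9  58.7] [-12.8  57.5]
-15 282.4546779847672 238.49324679831906
-12 283.706679829024 239.6427776701559
-9 284.9642879575785 240.7974369089294
-6 286.2275401111325 241.95725890990275
-3 287.4964743699026 243.12227837660757
0 288.7711291574472 244.29253032430503
seen bottom row 283.0 top 240.0
```

>>> apply_moves(
  targets="-3 0 0 0 1; -5 0 0 0 1; -7 2 0 0 1; -7 6 0 0 1; -5 9 0 0 1; -2 10 0 0 1; 0 10 0 0 1; 0 10 0 0 1; 0 10 0 0 1",
)

```text
clock: 28.23
position: [558.0, -9.2, 37.1]
ee_rot: [-0.703, -0.068, 0.704, -0.068]
contact_force: [0.0, 0.8, 0.5]
gripper_width: -0.2
```

```bash
python3 -c "
from h import *
rel(-37.2,0,36,-168.9)"
```

```text
now mark [-49.    0.5] z 37.1 jaw -168.91 xaxis [-0.001 -0.    -1.   ] F [0.  0.8 0.5] t 28.23 w -0.2
rel [  1.1 -11.8  -0.5] spin -0.01
```

Lower 1 mm, then advance.

>>> apply_moves(
  targets="1 0 0 0 1; 1 -2 0 0 1; 1 -4 0 0 1; 1 -6 0 0 1; 1 -8 0 0 1; 1 -9.5 0 0 1; 1 -10.5 0 0 1; 1 -11.5 0 0 1; 1 -11.5 0 0 1",
)

```text
clock: 28.98
position: [556.4, 1.9, 38.3]
ee_rot: [0.704, 0.068, -0.703, 0.069]
contact_force: [-2.2, -2.6, 9.2]
gripper_width: 0.0
```

```bash
cat > k.py <<'E'
from h import *
import sys
rel(-37.2,0,36,-168.9)
d=get_image('top');cv2.imwrite(f'pics/top{sys.argv[1]}.png',cv2.convertScaleAbs(cv2.resize(d['img'][200:290,260:380,::-1],None,fx=6,fy=6),alpha=2.5))
E
python3 k.py k
```

```text
now mark [-37.8  -0.1] z 38.3 jaw -168.84 xaxis [ 0.001 -0.001 -1.   ] F [-2.2 -2.6  9.2] t 28.98 w 0.0
rel [ 2.3 -0.7  0.1] spin 0.06
```

View pics/topk.png

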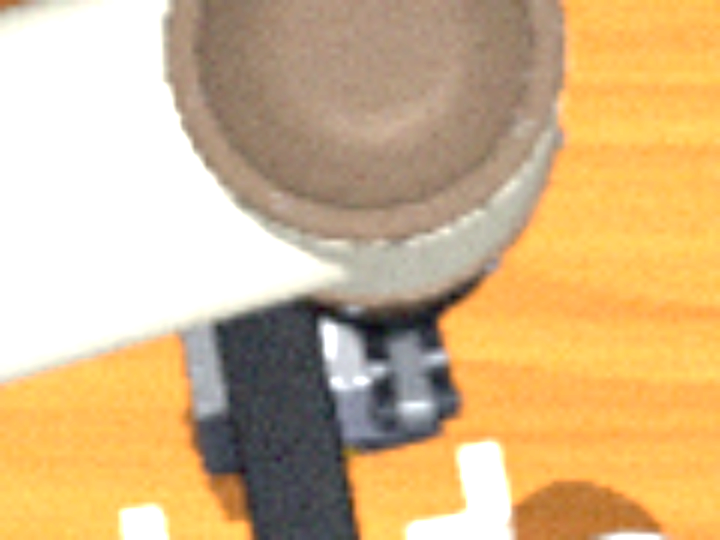

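>>> apply_moves(
  targets="-3 0 0 0 1; -5 0 0 0 1; -6 2 0 0 1; -6 5 0 0 1; -4 8 0 0 1; -1 8 0 0 1; 0 8 0 0 1; 0 8 0 0 1; 0 8 0 0 1",
)

```text
clock: 29.78
position: [557.4, -5.7, 36.3]
ee_rot: [-0.704, -0.068, 0.704, -0.068]
contact_force: [-0.2, 1.6, 0.1]
gripper_width: -0.1
```

```bash
python3 -c "
from h import *
rel(-37,0,36,-168.9)"
```

```text
now mark [-45.5   0.4] z 36.3 jaw -168.9 xaxis [-0.001 -0.    -1.   ] F [-0.2  1.6  0.1] t 29.78 w -0.1
rel [ 0.3 -8.5 -0.4] spin -0.0
```

>>> apply_moves(
  targets="0.3 -2 0 0 1; 0.3 -4 0 0 1; 0.3 -6 0 0 1; 0.3 -7 0 0 1; 0.3 -8 0 0 1; 0.3 -8.5 0 0 1; 0.3 -8.5 0 0 1",
)

```text
clock: 30.37
position: [556.1, 2.6, 37.2]
ee_rot: [0.704, 0.068, -0.704, 0.069]
contact_force: [-0.6, -1.5, 5.0]
gripper_width: -0.3
```

```bash
python3 k.py l
```

```text
now mark [-37.1   0. ] z 37.2 jaw -168.87 xaxis [ 0.001 -0.    -1.   ] F [-0.6 -1.5  5. ] t 30.37 w -0.3
rel [ 1.2  0.1 -0. ] spin 0.03
```

View pics/topl.png

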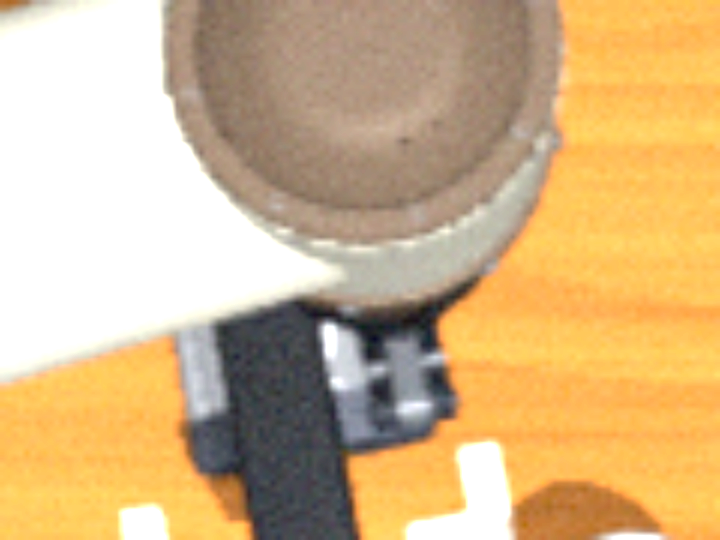

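>>> apply_moves(
  targets="-2 0 0 0 1; -4 0 0 0 1; -7 2 0 0 1; -10 10 0 0 1; -15 25 0 0 1; -20 45 0 0 1; -25 65 0 0 1; -30 85 0 0 1; -30 100 0 0 1; -30 105 0 0 1",
)

```text
clock: 31.25
position: [576.6, -102.6, 66.7]
ee_rot: [0.704, 0.067, -0.704, 0.068]
contact_force: [-0.3, -0.6, 0.0]
gripper_width: -0.1
```

```bash
python3 - <<'E'
from h import *
rel(-37,0,36,-168.9)
for n,(x0,y0,x1,y1) in {"side":(250,190,420,330),"top":(250,190,400,310)}.items():
    im=get_image(n)["img"][y0:y1,x0:x1,::-1]; cv2.imwrite(f"pics/{n}m.png",cv2.convertScaleAbs(cv2.resize(im,None,fx=4,fy=4,interpolation=cv2.INTER_CUBIC),alpha=1.5))
E
```

```text
now mark [-144.2    0.3] z 66.7 jaw -169.04 xaxis [ 0.001 -0.    -1.   ] F [-0.3 -0.6  0. ] t 31.25 w -0.1
rel [ 3.060e+01 -1.072e+02  1.000e-01] spin -0.14
```

View pics/sidem.png

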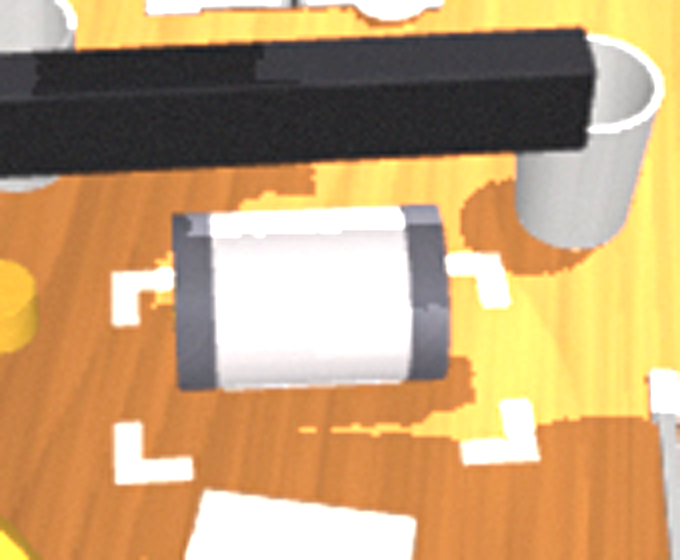

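View pics/topm.png

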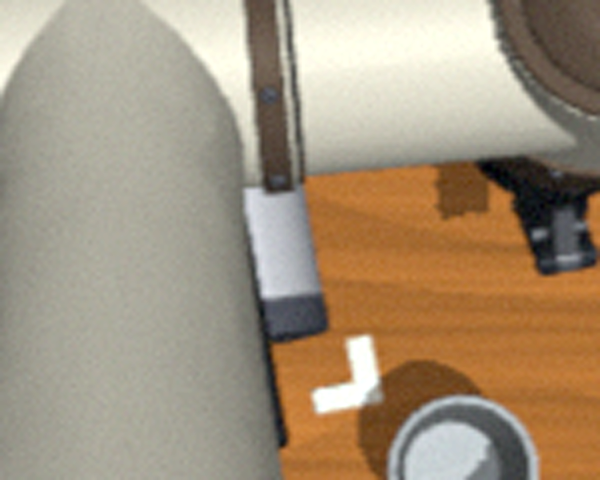

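```bash
python3 - <<'E'
from h import *
d=get_image("side")
b=ray(d,(250+180/4,190+389/4),15);c=ray(d,(250+446/4,190+378/4),15)
print("front edge line in mark:",tomark(b),tomark(c))
t=get_image("top");print(tomark(ray(t,(331.7,272.5),40)))
rel(-144,0,66,-168.9)
from bench import job
print(job.job_done())
E
```

```text
front edge line in mark: [ 22.8 -62.4] [25.6 57.5]
[-42.8  58. ]
now mark [-141.6    0.6] z 66.0 jaw -168.91 xaxis [-0.001  0.    -1.   ] F [ 1.1 -0.1 -0.2] t 31.45 w 0.2
rel [ 0.   2.3 -0.6] spin -0.01
the job is handed in; nothing more can be done
None
```

I rolled the canister about 95 mm onto the mark, drew the tool back clear of everything, and handed the job in at about 31.5 s of the 72 s allowed. I used the shut fingertips on the canister's top in several short strokes, with two last nudges on its upper back edge near the bar.

**Final position, from the last pictures:**
- **Along the rolling way:** the centre is about 4 to 6 mm short of the mark (12 mm allowed). The side view gives -6 mm and the top view about -4 to -5 mm.
- **Sideways:** about 1 to 3 mm off (22 mm allowed).
- **Angle:** about 1 to 1.5 degrees out of square (about 10 allowed).
- **At rest:** I saw no sign of it moving, but did not measure its speed. The tool's force reading was zero within noise.

**What disagreed or went less cleanly:**
- **Fingertip position:** the tips are about 35 mm short of where the reported TCP says. Both cameras and the touch on the canister showed this, so I worked from measured contact. The reported grasp point stayed at about 54 mm or higher while touching the canister, against the 52 mm limit.
- **Tool lean:** the moves cannot tilt the tool, so I kept it upright.
- **Light bar:** while feeling for the clearance, the gripper touched the bar once at about 5 N (limit 10 N), and I backed off.
- **Stopping short:** that clearance is why the canister ended short of the mark centre rather than on it.
- **Bystanders:** nothing looked moved in the pictures, but I did not measure them again at the end.

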